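# Break the seals, load the reagent rack and scan it in

### The arm

A 6-joint arm with a two-finger parallel gripper is mounted at the origin on the work surface. World frame = base frame: x ahead of the robot, y to its left, z up, the work surface at z = 0. Lengths are in m, angles in rad, forces in N, time in s.
With the tool pointing down it reaches from about 0.325 to 0.9 m from the base axis. Payload 6.1 kg.
Tool frame: the origin (TCP) lies on the centre line of the jaws, within the pads' length; the fingertips stand 25 mm ahead of it and the grasp point (between the pads) lies 6 mm ahead of it; z points along the fingers, y is the line along which they close (so a half turn about z gives the same grasp; the last joint's range is limited). The gripper opens to 85 mm and grips with 20 to 120 N. Pads are 22 mm wide; open, the fingers measure 114 mm over their backs; the gripper's body (76 mm by 85 mm) begins 54 mm behind the grasp point. The pads swing forward as they close: fully open they stand 13 mm farther back than shut.
Start: joints at [-1.46, 0.22, 1.526, -0, 1.395, -0.126], TCP at [0.147, -0.608, 0.229] pointing down, gripper open.
Joint ranges: [-2.98, 2.98], [-0.91, 2.08], [0.09, 2.57], [-1.24, 4.39], [0.2, 2.65], [-2.68, 2.68]. Speed limits (rad/s): [2.57, 2.57, 3.01, 3.14, 3.14, 3.14].

### API

Orientations are given as a rotation vector (axis times angle).
In Python, from bench import get_state, camera, camera_info, finish_job gives the robot as it stands.
- The arm moves only by the tool play_rows, never from a script. Its argument "series" is one flat list of numbers, 7 for each row, row after row: the turn, a rotation vector about the tool's x, y, z in degrees, then the shift along the tool's x, y, z in cm, then the closure, from -1 (fully open) to 1 (shut). A call has 1 to 20 rows; each row is the pose to reach, as a shift and turn from the pose commanded when the call began, along the tool's axes at that moment; what a row does not reach only later rows make up. A row lasts 1/10 s, in which the tool goes at most 50 mm and 8.59 degrees, less where a joint would pass 70% of its speed; a pose out of reach is approached as far as the arm can. A call with a gripper value outside its range is refused whole. The fingers move at their own pace and stop on an object; "squeeze" is the grip in N (left out, the last holds). Time passes only in rows, so rows that repeat a pose let the fingers close. It gives the time, the measured TCP pose, the force, the opening and the grip force at its end, in the units of the state.
- get_state(): the state, without advancing time (a new reading comes with each control period).
- camera(name): name is "scene" or "top"; returns the picture (400x640x3 uint8, red, green, blue); there is no depth.
- camera_info(name): a dict with "fx", "fy", "cx", "cy" (pixels), "world_from_camera" (4x4, takes a point from camera to world coordinates). Camera axes: x right, y down, z forward; pixel columns grow to the right and rows downward; lengths in m; the calibration is good to about 2 mm. A picture is of the moment at which its call begins. camera_info takes no time and is no camera call.
- finish_job(): hands the job in; it is judged then, once.
The state is a dict: "time": time; "joints": joint angles; "qvel": joint speeds; "joint_torque": joint torques, N m; "tool_pos": TCP position; "eef_rot": TCP orientation; "contact_force": force on the tool from outside, world axes, zero at the start; "ft_torque": the same for the moment, N m; "opening": opening from 0.0 (shut) to 1.0 (fully open); "gripper_force": force on a finger pad.
Only numpy, scipy, OpenCV 4.12 (cv2) and the standard library are available. Lean on these libraries where they do the work, as an engineer would, in place of code of your own. Each camera call takes 0.05 s, during which the arm holds its last target. There are 200 camera calls.

### The job

Get every reagent pack on the bench ready for the stainer: push its red and its black seal button fully home by pressing that face against the upright steel press plate, turning the pack between the two (never push a button with the fingers), and seat it flat and square in a free pocket of the grey rack. When all packs are loaded, pick up the scanner, hold its window square to the tilted barcode panel, aimed at the middle of the barcode from about 70 mm away, steady for two seconds, and then stand it back on the middle of its rubber mat. Leave the bottle, the jar and the slide box where they are.

Things in the scene. Friction and masses are not known exactly. Their poses are not given: they have to be found in the camera images.
- pack1: reagent pack 1 (may be absent), 0.24 kg: white block 64 (x) x 48 (y) x 50 mm tall, on it a centred blue grip fin 40 (x) x 20 (y) x 34 mm tall, 84 mm over all. Origin: centre of the underside, z up. Seal buttons: red in the +x face, black in the +y face, marked by a red and a black bar on the block's top at those edges. A proud button does not fit into a rack pocket.
- pack1_a (a joint): red button on the +x face of pack 1, 12 to 14 mm square, in the middle of the face's width, centred 11 mm above the underside: 0 = proud by 8 mm, 0.008 = fully home, flush with the face; friction about 4 N, stays where it is pushed
- pack1_b (a joint): black button on the +y face of pack 1, 12 to 14 mm square, in the middle of the face's width, centred 11 mm above the underside: 0 = proud by 8 mm, 0.008 = fully home, flush with the face; friction about 4 N, stays where it is pushed
- pack2: reagent pack 2 (may be absent), 0.24 kg: white block 64 (x) x 48 (y) x 50 mm tall, on it a centred green grip fin 40 (x) x 20 (y) x 34 mm tall, 84 mm over all. Origin: centre of the underside, z up. Seal buttons: red in the +x face, black in the +y face, marked by a red and a black bar on the block's top at those edges. A proud button does not fit into a rack pocket.
- pack2_a (a joint): red button on the +x face of pack 2, 12 to 14 mm square, in the middle of the face's width, centred 11 mm above the underside: 0 = proud by 8 mm, 0.008 = fully home, flush with the face; friction about 4 N, stays where it is pushed
- pack2_b (a joint): black button on the +y face of pack 2, 12 to 14 mm square, in the middle of the face's width, centred 11 mm above the underside: 0 = proud by 8 mm, 0.008 = fully home, flush with the face; friction about 4 N, stays where it is pushed
- pack3: reagent pack 3 (may be absent), 0.24 kg: white block 64 (x) x 48 (y) x 50 mm tall, on it a centred orange grip fin 40 (x) x 20 (y) x 34 mm tall, 84 mm over all. Origin: centre of the underside, z up. Seal buttons: red in the +x face, black in the +y face, marked by a red and a black bar on the block's top at those edges. A proud button does not fit into a rack pocket.
- pack3_a (a joint): red button on the +x face of pack 3, 12 to 14 mm square, in the middle of the face's width, centred 11 mm above the underside: 0 = proud by 8 mm, 0.008 = fully home, flush with the face; friction about 4 N, stays where it is pushed
- pack3_b (a joint): black button on the +y face of pack 3, 12 to 14 mm square, in the middle of the face's width, centred 11 mm above the underside: 0 = proud by 8 mm, 0.008 = fully home, flush with the face; friction about 4 N, stays where it is pushed
- press: press plate: a fixed bent steel bracket; upright plate 110 wide x 36 mm tall x 8 mm thick, its foot lies behind it (its +x). Origin: middle of the bottom edge of the pressing face, on the table; the flat pressing face is the plane x = 0 and looks to its -x, towards the robot
- rack: fixed grey loading rack, 100 (x) x 236 (y) x 20 mm tall, with three square-edged pockets in a row along its y, 72 mm apart; origin at the centre of the underside
- stand: fixed white foot that carries the tilted barcode panel; origin on the table below the panel's centre, x points away from the robot
- label: barcode panel, 76 x 96 mm, on the stand; its z axis is the outward normal of the printed face, leaning 0.5 rad from vertical towards the stand's -x (towards the robot). Origin at the centre of the face, 48 mm above the table
- label_mid (a point): centre of the barcode, on the panel's face
- mat: fixed black rubber scanner mat, 120 (x) x 100 (y) x 4 mm thick; origin at the centre of its underside, on the table
- scanner: cordless palm scanner, 0.18 kg: grey head 70 (x) x 56 (y) x 26 mm tall with a black upright handle on it, 34 (x) x 26 (y) mm, from 26 to 88 mm above the underside. Origin: centre of the underside, which is the amber window; it reads straight out of it, along its -z, at 45 to 105 mm
- reagent_bottle: bystander: clear bottle with white cap, 54 mm across, 110 mm tall; origin at the underside
- stain_jar: bystander: amber jar with black lid, 56 mm across, 75 mm tall; origin at the underside
- slide_box: bystander: flat blue box 90 x 80 x 34 mm; origin at the underside
- pocket1 (a point): centre of a pocket's floor, 6 mm above the table; the pocket is 69 (rack x) x 53 (rack y) mm and 14 mm deep; axes as the rack's
- pocket2 (a point): centre of a pocket's floor, 6 mm above the table; the pocket is 69 (rack x) x 53 (rack y) mm and 14 mm deep; axes as the rack's
- pocket3 (a point): centre of a pocket's floor, 6 mm above the table; the pocket is 69 (rack x) x 53 (rack y) mm and 14 mm deep; axes as the rack's
Things that resemble listed ones, but are neither listed nor needed, are in the scene too. Leave any yellow look-alike of the scanner alone.

How it is judged:
On the way, in this order (a step that is already met when the one before it is completed fails the run):
1. every pack sits in a pocket with both buttons home (((horizontal distance between pack1 and pocket1 below 0.006 m and z of pack1 in the frame of pocket1 below 0.003 m) or (horizontal distance between pack1 and pocket2 below 0.006 m and z of pack1 in the frame of pocket2 below 0.003 m) or (horizontal distance between pack1 and pocket3 below 0.006 m and z of pack1 in the frame of pocket3 below 0.003 m)) and angle between each of pack1, pack2, pack3's own z axis and vertical below 0.07 rad and angle between the x axis of each of pack1, pack2, pack3 and the x axis of rack, either way round below 0.1 rad and linear speed of each of pack1, pack2, pack3 below 0.03 m/s and value of joint each of pack1_a, pack1_b, pack2_a, pack2_b, pack3_a, pack3_b above 0.0065 m and ((horizontal distance between pack2 and pocket1 below 0.006 m and z of pack2 in the frame of pocket1 below 0.003 m) or (horizontal distance between pack2 and pocket2 below 0.006 m and z of pack2 in the frame of pocket2 below 0.003 m) or (horizontal distance between pack2 and pocket3 below 0.006 m and z of pack2 in the frame of pocket3 below 0.003 m)) and ((horizontal distance between pack3 and pocket1 below 0.006 m and z of pack3 in the frame of pocket1 below 0.003 m) or (horizontal distance between pack3 and pocket2 below 0.006 m and z of pack3 in the frame of pocket2 below 0.003 m) or (horizontal distance between pack3 and pocket3 below 0.006 m and z of pack3 in the frame of pocket3 below 0.003 m))), for 0.2 s.
2. the scanner is aimed at the barcode and held steady (x of label_mid in the frame of scanner between -0.016 and 0.016 m and y of label_mid in the frame of scanner between -0.016 and 0.016 m and z of label_mid in the frame of scanner between -0.105 and -0.045 m and angle between the z axis of scanner and the z axis of label, either way round below 0.22 rad and linear speed of scanner below 0.03 m/s), for 1 s.
At the end, for the whole second after the job is handed in: Every pack in a pocket: within 6 mm of its centre, 3 mm of its floor, upright within 0.07 rad, square within 0.1 rad, both buttons pushed at least 6.5 of 8 mm; the scanner upright (0.08 rad) on its mat, within 30 mm of the mat's centre; all at rest (all of step 1 and horizontal distance between scanner and mat below 0.03 m and height (world z) of scanner below 0.009 m and angle between scanner's own z axis and vertical below 0.08 rad and linear speed of scanner below 0.03 m/s); the robot touches nothing.
It fails at once if a finger pushes a seal button (contact force between any of pack1_a_c0, pack1_b_c0, pack2_a_c0, pack2_b_c0, pack3_a_c0, pack3_b_c0 and the fingers above 2 N).
It fails at once if the bottle, jar or slide box is moved or tipped (distance of any of reagent_bottle, stain_jar, slide_box from where it was at the start of the episode above 0.03 m or angle between any of reagent_bottle, stain_jar, slide_box's own z axis and vertical above 0.5 rad).
Of pack1, pack2, pack3 only 2 to 3 are there at a start; the rules pass over those that are not, and their reading is None.
At some moment in a run one of pack1, pack2, pack3, scanner may be knocked a few centimetres aside while the robot is not near it.
It also fails if it takes over 210 s, if anything falls off the work surface, if the arm or the gripper's body presses on something with over 40 N, if the wrist force passes 120 N, or if a joint passes its speed limit or range.

## Working session

There is one attempt and no reset: what is moved stays moved. The work goes in short steps, Python scripts to look and compute and a tool call to move; the robot and the scene stay as the last step left them, time stands still between calls to the robot, and variables do not carry over. Pictures are saved under pics/ and viewed, at most 14 in all, crops included, and the job is handed in when it is done.

Besides the shell and the picture viewer there is one more tool, called after ">>>" by a JSON object that holds its "op" and its "data", one argument or row to a line. play_rows: Moves the arm, as the interface text tells. Its arguments: {"type":"object","properties":{"series":{"type":"array","items":{"type":"number"}},"squeeze":{"type":"number"}},"required":["series"]}

```bash
mkdir -p pics; ls; python3 - <<'E'
from bench import *
import cv2,numpy as np
np.set_printoptions(precision=4,suppress=True)
for n in("scene","top"):
    im=camera(n);cv2.imwrite(f"pics/{n}0.png",im[:,:,::-1]);i=camera_info(n)
    print(n,i["fx"],i["fy"],i["cx"],i["cy"]);print(np.array(i["world_from_camera"]))
print(get_state())
E
```

```text
pics
scene 399.3461691884095 399.3461691884095 317.39515729219204 201.1139181110852
[[ 0.5352  0.5105 -0.6731  1.2644]
 [ 0.8447 -0.3271  0.4236 -0.4267]
 [-0.0039 -0.7953 -0.6062  0.6797]
 [ 0.      0.      0.      1.    ]]
top 517.4545091746471 517.4545091746471 316.16324494128526 203.43363358994554
[[ 0.0208 -0.9945  0.1022  0.4421]
 [-0.9997 -0.0218 -0.0087  0.01  ]
 [ 0.0109 -0.102  -0.9947  1.3149]
 [ 0.      0.      0.      1.    ]]
{'time': 0.1, 'joints': array([-1.4601,  0.2212,  1.5275,  0.    ,  1.3947, -0.1261]), 'qvel': array([-0.0006, -0.002 , -0.0032,  0.    , -0.0003, -0.0008]), 'joint_torque': array([  0.0012, -49.8242, -39.0548,  -0.0002,   0.0056,  -0.    ]), 'tool_pos': array([ 0.1466, -0.607 ,  0.2282]), 'eef_rot': array([-3.1179, -0.3709, -0.    ]), 'contact_force': array([ 0.1676, -0.7697,  0.0665]), 'ft_torque': array([-0.0795, -0.0079, -0.019 ]), 'gripper_force': 0.0, 'opening': 1.0040196205676784}
```

View pics/top0.png

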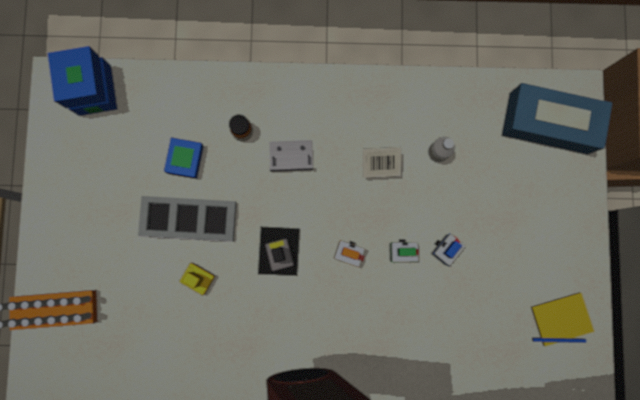

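View pics/scene0.png

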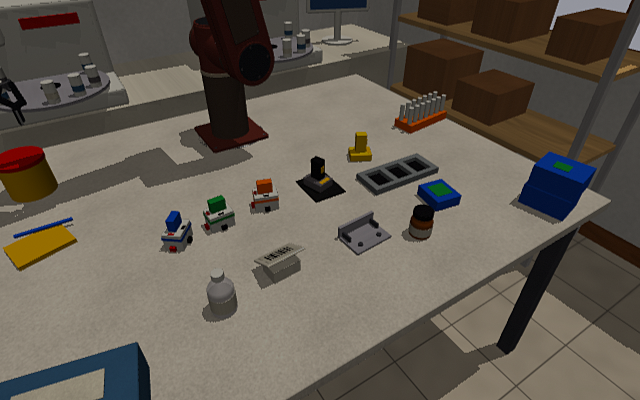

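Candidates: packs are orange (351,253), green (405,252) and blue (452,249). The scanner is the grey/black object on the mat (279,254); its yellow look-alike at (197,279) stays put. Other things: blue/green box (184,157) is the slide box, plus background boxes. Close crop next.

```bash
cat > h.py <<'E'
from bench import *
import cv2,numpy as np
from scipy.spatial.transform import Rotation as R
np.set_printoptions(precision=4,suppress=True)
I={n:camera_info(n) for n in("scene","top")}
def ray(n,u,v):
    i=I[n];T=np.array(i["world_from_camera"]);d=T[:3,:3]@[(u-i["cx"])/i["fx"],(v-i["cy"])/i["fy"],1];return T[:3,3],d
def onz(n,u,v,z):
    o,d=ray(n,u,v);return (o+d*(z-o[2])/d[2])
def pix(n,p):
    i=I[n];T=np.linalg.inv(np.array(i["world_from_camera"]));q=T[:3,:3]@np.array(p)+T[:3,3];return np.array([i["fx"]*q[0]/q[2]+i["cx"],i["fy"]*q[1]/q[2]+i["cy"]])
def grab(n,f=None):
    im=camera(n)
    if f:cv2.imwrite(f"pics/{f}.png",im[:,:,::-1])
    return im
def crop(im,x0,x1,y0,y1,s,f):
    cv2.imwrite(f"pics/{f}.png",cv2.resize(im[y0:y1,x0:x1,::-1],None,fx=s,fy=s,interpolation=cv2.INTER_CUBIC))
E
python3 - <<'E'
from h import *
t=cv2.imread("pics/top0.png")[:,:,::-1];s=cv2.imread("pics/scene0.png")[:,:,::-1]
a=cv2.resize(t[225:285,320:480],None,fx=5,fy=5,interpolation=cv2.INTER_CUBIC)
b=cv2.resize(t[130:285,130:410],(542,300),interpolation=cv2.INTER_CUBIC)
b=np.pad(b,((0,0),(0,258),(0,0)))
cv2.imwrite("pics/c1.png",np.vstack([a,b])[:,:,::-1])
crop(s,150,450,140,290,2.6,"c2")
E
```

```text
(no output)
```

View pics/c1.png

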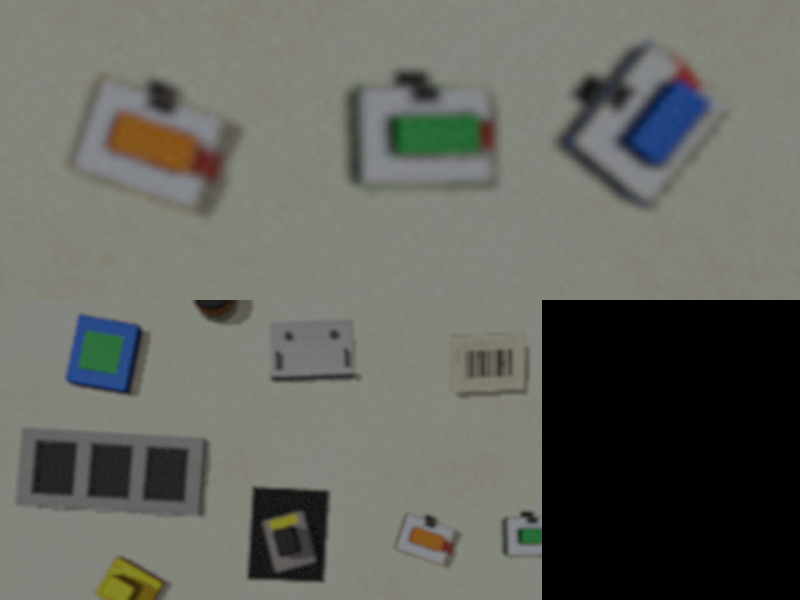

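View pics/c2.png

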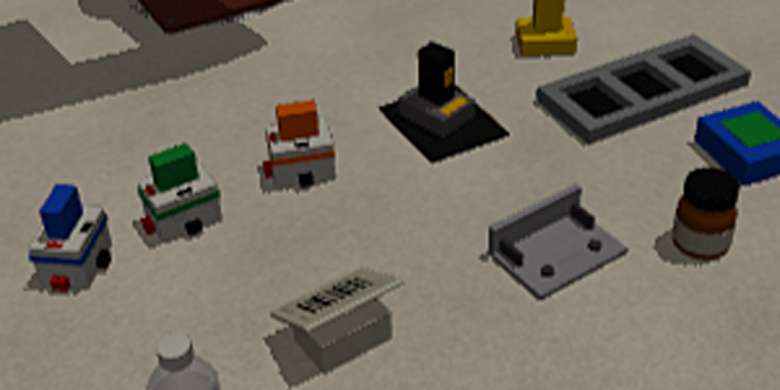

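Both crops confirm three packs, red facing about world −y and black about +x. The rack's long side runs along y, and the scanner with its black handle is on the mat. Next I measure them.

```bash
cat >> h.py <<'E'
HUE={"pack1":(105,125),"pack2":(45,80),"pack3":(5,22)}
def rectz(n,m,z,off=(0,0)):
    """min-area rect of largest blob in upscaled (x4) mask, corners projected on plane z"""
    c=max(cv2.findContours(m,cv2.RETR_EXTERNAL,cv2.CHAIN_APPROX_NONE)[0],key=cv2.contourArea)
    b=cv2.boxPoints(cv2.minAreaRect(c))
    b=(b+.5)/4-.5+np.array(off)
    P=np.array([onz(n,u,v,z)[:2] for u,v in b])
    e1=P[1]-P[0];e2=P[2]-P[1]
    l1,l2=np.linalg.norm(e1),np.linalg.norm(e2)
    e=e1 if l1>l2 else e2
    a=np.degrees(np.arctan2(e[1],e[0]))%180
    return P.mean(0),a,max(l1,l2),min(l1,l2)
def roi(im,x0,x1,y0,y1):
    c=cv2.resize(np.ascontiguousarray(im[y0:y1,x0:x1]),None,fx=4,fy=4,interpolation=cv2.INTER_CUBIC)
    return c,cv2.cvtColor(c,cv2.COLOR_RGB2HSV)
E
python3 - <<'E'
from h import *
t=np.ascontiguousarray(cv2.imread("pics/top0.png")[:,:,::-1])
for k,(x0,x1,y0,y1) in {"pack3":(328,376,232,275),"pack2":(382,426,232,275),"pack1":(428,472,228,272)}.items():
    c,h=roi(t,x0,x1,y0,y1);lo,hi=HUE[k]
    m0=((h[...,0]>=lo)&(h[...,0]<=hi)&(h[...,1]>110))
    v=h[...,2][m0]; th=np.percentile(v,90)*.8
    for nm,m,z in(("fin",m0&(h[...,2]>th),.084),("block",((h[...,2]>135)&(h[...,1]<45)&(c[...,2]>=c[...,1].astype(int)-2))|0>0,.05)):
        try:
            print(k,nm,*rectz("top",(m*255).astype(np.uint8),z,(x0,y0)))
        except Exception as e: print(k,nm,e)
    print(" white stats",np.percentile(h[...,2],[10,50,90,97]), c[8,8],c[c.shape[0]//2-40,c.shape[1]//2-30])
# press, rack, mat, panel, scanner
for nm,(x0,x1,y0,y1) in {"press":(255,330,125,185),"rack":(130,245,188,250),"mat":(250,306,220,285),"panel":(355,410,140,185)}.items():
    c,h=roi(t,x0,x1,y0,y1);print(nm,c[8,8]);g=h[...,2]
    print([list(map(int,c[int(f*c.shape[0]),c.shape[1]//2])) for f in np.arange(.1,1,.1)])
E
```

```text
pack3 fin [ 0.4518 -0.0845] 72.35375765629925 0.04081300583616256 0.017835554106981965
pack3 block [ 0.4522 -0.084 ] 72.25885975550926 0.05590328301908607 0.04027647931106088
 white stats [115. 132. 134. 139.] [131 134 124] [130 131 135]
pack2 fin [ 0.4587 -0.2193] 93.43382265676784 0.036811391877743155 0.01603942812020153
pack2 block [ 0.4592 -0.2191] 92.59833683189555 0.05580624431267126 0.04028283257119311
 white stats [101. 132. 134. 138.] [130 129 120] [126 127 131]
pack1 fin [ 0.4668 -0.3297] 142.21675366984758 0.03741321243892818 0.017773479839907565
pack1 block [ 0.4526 -0.3178] 50.53918507915887 0.038691172356704204 0.018333677830064878
 white stats [ 89. 131. 133. 136.] [131 134 125] [64 65 65]
press [99 98 91]
[[130, 132, 124], [130, 134, 124], [114, 112, 112], [114, 111, 113], [120, 118, 118], [122, 120, 121], [121, 117, 119], [125, 126, 118], [131, 133, 122]]
rack [129 132 121]
[[131, 133, 121], [99, 102, 100], [39, 35, 35], [37, 34, 36], [33, 30, 32], [38, 37, 38], [49, 51, 48], [100, 101, 99], [131, 132, 123]]
mat [132 131 121]
[[113, 115, 109], [24, 25, 24], [34, 34, 28], [123, 120, 40], [33, 31, 31], [37, 35, 36], [96, 92, 90], [16, 15, 17], [131, 133, 125]]
panel [131 134 122]
[[130, 132, 122], [130, 129, 117], [126, 122, 108], [86, 85, 76], [91, 88, 78], [90, 88, 78], [127, 123, 110], [128, 125, 114], [126, 126, 115]]
```

```bash
python3 - <<'E'
from h import *
T=np.ascontiguousarray(cv2.imread("pics/top0.png")[:,:,::-1]);S=np.ascontiguousarray(cv2.imread("pics/scene0.png")[:,:,::-1])
def blobs(n,im,r,f,z,amin):
    c,h=roi(im,*r);m=(f(c.astype(int),h.astype(int))*255).astype(np.uint8)
    for ct in cv2.findContours(m,cv2.RETR_EXTERNAL,cv2.CHAIN_APPROX_NONE)[0]:
        if cv2.contourArea(ct)>amin:
            mm=np.zeros_like(m);cv2.drawContours(mm,[ct],-1,255,-1)
            yield rectz(n,mm,z,(r[0],r[2]))
r=(130,245,188,250)
for th in(55,75):
  for b in blobs("top",T,r,lambda c,h:h[...,2]<th,.02,3000):print("pocket",th,*b)
for b in blobs("top",T,r,lambda c,h:(h[...,2]<117),.02,20000):print("rack",*b)
for b in blobs("top",T,(250,306,220,285),lambda c,h:h[...,2]<75,.004,5000):print("mat",*b)
for b in blobs("top",T,(250,306,220,285),lambda c,h:(h[...,0]>20)&(h[...,0]<35)&(h[...,1]>120)&(h[...,2]>80),.026,100):print("scanner yellow",*b)
# scene pockets
pr=[pix("scene",(x,y,.02)) for x in(.47,.63) for y in(.2,.48)];pr=np.array(pr)
x0,y0=np.maximum(pr.min(0).astype(int)-5,0);x1,y1=pr.max(0).astype(int)+5;print(x0,x1,y0,y1)
for b in blobs("scene",S,(340,450,145,205),lambda c,h:h[...,2]<45,.02,1500):print("scene pocket",*b)
# press column profiles
g=cv2.cvtColor(T,cv2.COLOR_RGB2GRAY)
for u in range(268,318,4):print(u,g[138:176,u])
E
```

```text
pocket 55 [0.529  0.2507] 178.27449391946357 0.06621620178747549 0.050742290273328966
pocket 55 [0.5314 0.3226] 178.69998840489203 0.06631263359692188 0.05088270606630477
pocket 55 [0.5341 0.3944] 178.92611883184617 0.0664612098366301 0.05072499202714305
pocket 75 [0.5287 0.2506] 177.85704744817508 0.07085604617872181 0.05444262852823718
pocket 75 [0.5315 0.3224] 178.3946954084571 0.07008168598496667 0.054454785430460395
pocket 75 [0.5342 0.3944] 179.54277102676005 0.06993489947647265 0.055027975337247445
rack [0.5289 0.3176] 87.95711441339157 0.2496643702534804 0.10592585588287981
mat [0.4548 0.0907] 178.81506197986104 0.11906462867545246 0.0994422470345857
scanner yellow [0.4705 0.0956] 107.16682171355416 0.03460436144882368 0.014912845112560314
347 463 142 204
scene pocket [0.531  0.2501] 178.52142426963522 0.0948871975979012 0.06470096543766288
scene pocket [0.5786 0.282 ] 64.64142031317076 0.25354219118680066 0.11839575335275196
scene pocket [0.5328 0.3215] 177.15398138441643 0.09507359763614824 0.06481192011047315
scene pocket [0.5368 0.3928] 179.54339664912357 0.09130574033582
[... 1403 characters left out ...]
20 118 119 119 118 120 112  87  56  62  99 122 132
 132 131]
304 [131 129 119 113 113 113 112 106  90  75  68  81 104 114 119 117 113 118
 117 117 117 117 119 117 117 118 120 119 117 109  79  52  67 101 124 133
 131 133]
308 [130 128 119 112 112 112 113 115 115 114 114 114 114 117 117 113 100  84
  72  74  76  75  76  76  79  83  94 114 120 108  75  55  70  99 126 131
 132 130]
312 [132 131 123 121 118 117 118 119 117 118 119 116 110 108 108 108 108 110
 108 108 104 106 107 109 107 106 109 113 117 101  76  64  89 117 131 134
 129 132]
316 [130 131 131 131 129 132 131 130 130 132 131 130 132 132 132 132 132 131
 132 130 132 130 129 130 130 130 131 132 131 125 118 109 111 115 126 132
 133 131]
```

```bash
cat >> h.py <<'E'
def goal(*gs):
    """gs: (x,y,z,psi deg[,pitch deg about tool y applied last]) -> rows from now"""
    s=get_state();p=np.array(s["tool_pos"]);Rm=R.from_rotvec(s["eef_rot"])
    for g in gs:
        Rg=R.from_euler("z",g[3],degrees=True)*R.from_matrix(np.diag([1,-1,-1.]))
        if len(g)>4:Rg=Rg*R.from_euler("y",g[4],degrees=True)
        t=(Rm.inv()*Rg).as_rotvec(degrees=True);d=Rm.inv().apply(np.array(g[:3])-p)*100
        print(g,"->",t.round(2),d.round(2))
def st():
    s=get_state();Rm=R.from_rotvec(s["eef_rot"]).as_matrix()
    print("t",round(s["time"],2),"p",s["tool_pos"],"psi",np.degrees(np.arctan2(Rm[1,0],Rm[0,0])).round(2),"z",Rm[:,2],"q",s["joints"],"F",s["contact_force"],"open",round(s["opening"],3),"g",s["gripper_force"])
E
python3 - <<'E'
from h import *
for p in((271.5,169.0),(314,167.5),(293,168.3)):print(onz("top",*p,.036))
print("foot of face",onz("top",293,171.3,0))
st();goal((.452,-.0845,.16,72.35),(.452,-.0845,.083,72.35))
E
```

```text
[0.6576 0.1121 0.036 ]
[0.6638 0.006  0.036 ]
[0.6606 0.0585 0.036 ]
foot of face [0.6589 0.0596 0.    ]
t 0.1 p [ 0.1466 -0.607   0.2282] psi 13.57 z [-0.0002  0.0017 -1.    ] q [-1.4601  0.2212  1.5275  0.      1.3947 -0.1261] F [ 0.1676 -0.7697  0.0665] open 1.004 g 0.0
(0.452, -0.0845, 0.16, 72.35) -> [ -0.08  -0.06 -58.78] [ 41.95 -43.62   6.91]
(0.452, -0.0845, 0.083, 72.35) -> [ -0.08  -0.06 -58.78] [ 41.95 -43.6   14.61]
```

>>> {"op": "play_rows", "data": {
  "series": [0, 0, -58.8, 41.95, -43.6, 6.9, -1, 0, 0, -58.8, 41.95, -43.6, 6.9, -1, 0, 0, -58.8, 41.95, -43.6, 6.9, -1, 0, 0, -58.8, 41.95, -43.6, 6.9, -1, 0, 0, -58.8, 41.95, -43.6, 6.9, -1, 0, 0, -58.8, 41.95, -43.6, 6.9, -1, 0, 0, -58.8, 41.95, -43.6, 6.9, -1, 0, 0, -58.8, 41.95, -43.6, 6.9, -1, 0, 0, -58.8, 41.95, -43.6, 6.9, -1, 0, 0, -58.8, 41.95, -43.6, 6.9, -1, 0, 0, -58.8, 41.95, -43.6, 6.9, -1, 0, 0, -58.8, 41.95, -43.6, 6.9, -1, 0, 0, -58.8, 41.95, -43.6, 6.9, -1, 0, 0, -58.8, 41.95, -43.6, 6.9, -1, 0, 0, -58.8, 41.95, -43.6, 6.9, -1, 0, 0, -58.8, 41.95, -43.6, 6.9, -1],
  "squeeze": 60
}}

```text
time: 1.7
tool_pos: [0.4517, -0.0867, 0.1603]
eef_rot: [2.537, 1.852, -0.001]
contact_force: [0.1, -0.1, -0.4]
opening: 1.003
gripper_force: 0.0
```

```bash
python3 - <<'E'
from h import *
im=grab("scene")
c=im[140:220,210:310];cv2.imwrite("pics/s1.png",cv2.resize(c[:,:,::-1],(800,600)) if 0 else cv2.resize(im[80:240,180:340,::-1],(600,600)))
st();goal((.452,-.0845,.10,72.35),(.452,-.0845,.082,72.35))
E
```

```text
t 1.75 p [ 0.4517 -0.0868  0.1603] psi 72.23 z [ 0.0001 -0.0004 -1.    ] q [-0.3612 -0.121   2.0144 -0.0004  1.248  -0.051 ] F [ 0.4812 -0.5011  0.0384] open 1.0 g 0.0
(0.452, -0.0845, 0.1, 72.35) -> [ 0.01  0.02 -0.12] [ 0.23 -0.04  6.03]
(0.452, -0.0845, 0.082, 72.35) -> [ 0.01  0.02 -0.12] [ 0.23 -0.04  7.83]
```

View pics/s1.png

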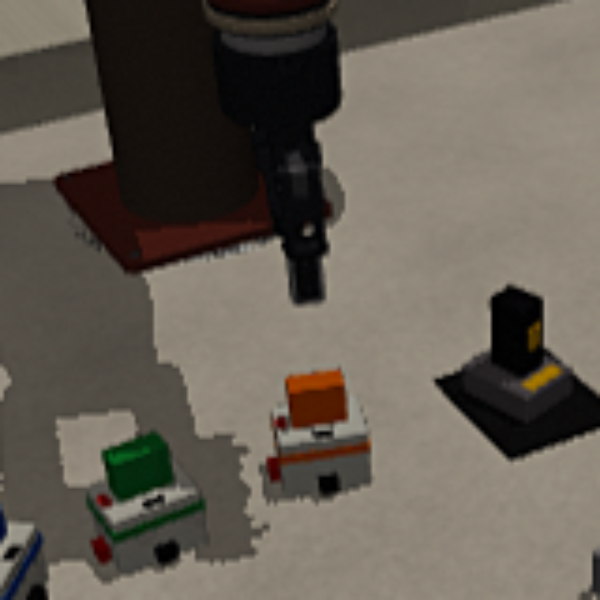

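The gripper is directly above the orange pack at scene (264,185), fingers straddling the fin. Descending and closing.

>>> {"op": "play_rows", "data": {
  "series": [0, 0, 0, 0.23, -0.04, 4, -1, 0, 0, 0, 0.23, -0.04, 6, -1, 0, 0, 0, 0.23, -0.04, 7.7, -1, 0, 0, 0, 0.23, -0.04, 7.7, -1, 0, 0, 0, 0.23, -0.04, 7.7, 1, 0, 0, 0, 0.23, -0.04, 7.7, 1, 0, 0, 0, 0.23, -0.04, 7.7, 1, 0, 0, 0, 0.23, -0.04, 7.7, 1, 0, 0, 0, 0.23, -0.04, 7.7, 1, 0, 0, 0, 0.23, -0.04, 7.7, 1, 0, 0, 0, 0.23, -0.04, 7.7, 1, 0, 0, 0, 0.23, -0.04, 7.7, 1],
  "squeeze": 70
}}

```text
time: 2.95
tool_pos: [0.4524, -0.0829, 0.0832]
eef_rot: [-2.535, -1.855, 0.0]
contact_force: [-0.1, 0.2, 0.8]
opening: -0.001
gripper_force: 0.0
```

```bash
python3 - <<'E'
from h import *
st()
# press: frame yaw 3.3, centre (.660,.059). black: tool at psi=90+3.3; block half y=24
n=np.array([np.cos(np.radians(3.3)),np.sin(np.radians(3.3))]);c=np.array([.660,.059])
for d in(.06,.036,.024):
    q=c-n*d;print(d,q)
q=c-n*.07
goal((.452,-.0845,.14,72.35),(*q,.14,93.3),(*q,.087,93.3))
E
```

```text
t 2.95 p [ 0.4524 -0.0829  0.0832] psi 72.38 z [-0.0001  0.     -1.    ] q [-0.353  -0.0139  2.0735 -0.      1.082  -0.0454] F [-0.0688  0.2484  0.8448] open -0.001 g 0.0
0.06 [0.6001 0.0555]
0.036 [0.6241 0.0569]
0.024 [0.636  0.0576]
(0.452, -0.0845, 0.14, 72.35) -> [-0.01  0.    0.03] [-0.16  0.01 -5.68]
(np.float64(0.5901160728370181), np.float64(0.05497051811283029), 0.14, 93.3) -> [ -0.01  -0.   -20.92] [17.31  8.95 -5.68]
(np.float64(0.5901160728370181), np.float64(0.05497051811283029), 0.087, 93.3) -> [ -0.01  -0.   -20.92] [17.31  8.95 -0.38]
```

The gripper closed on nothing, so I look.

```bash
python3 - <<'E'
from h import *
im=grab("scene");t=grab("top")
a=cv2.resize(im[120:240,160:340,::-1],(780,520))
cv2.imwrite("pics/s2.png",a)
crop(t,310,480,215,290,4,"t2")
E
```

```text
(no output)
```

View pics/s2.png

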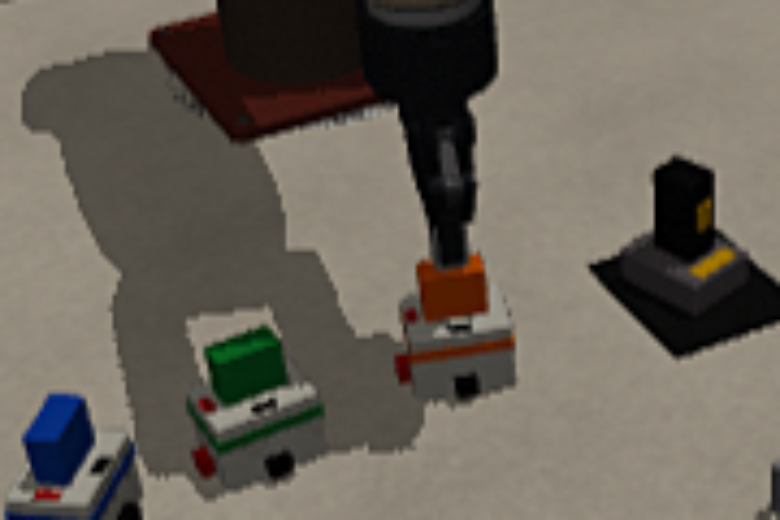

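```bash
python3 - <<'E'
from h import *
for z in(.058,.084):print(pix("scene",(.4524,-.0829,z)),pix("top",(.4524,-.0829,z)))
t=cv2.imread("pics/top0.png");t=np.ascontiguousarray(t[:,:,::-1]);s=np.ascontiguousarray(cv2.imread("pics/scene0.png")[:,:,::-1])
def cen(im,lo,hi,r):
    c,h=roi(im,*r);m=(h[...,0]>=lo)&(h[...,0]<=hi)&(h[...,1]>140)
    v,u=np.nonzero(m);return (u.mean()+.5)/4-.5+r[0],(v.mean()+.5)/4-.5+r[2],u.min()/4+r[0],u.max()/4+r[0],v.min()/4+r[2],v.max()/4+r[2]
print(cen(t,5,22,(328,376,232,275)),cen(s,3,22,(240,290,170,198)))
print([pix("scene",(.4518+dx,-.0845+dy,z)) for z in (.05,.084) for dx in(-.02,.02) for dy in (-.02,.02)])
E
```

```text
[264.4908 188.9636] [348.941  253.0234]
[263.6603 180.9422] [349.7522 252.95  ]
(np.float64(350.6601092896175), np.float64(253.34890710382513), np.float64(342.25), np.float64(360.0), np.float64(248.25), np.float64(258.75)) (np.float64(263.9690132370638), np.float64(185.77978339350182), np.float64(252.75), np.float64(278.5), np.float64(178.5), np.float64(197.75))
[array([254.1345, 190.1494]), array([267.4297, 185.55  ]), array([260.6433, 197.6218]), array([274.1703, 192.788 ]), array([252.8515, 179.7297]), array([266.4219, 175.2063]), array([259.457 , 187.0795]), array([273.2692, 182.321 ])]
```

View pics/t2.png

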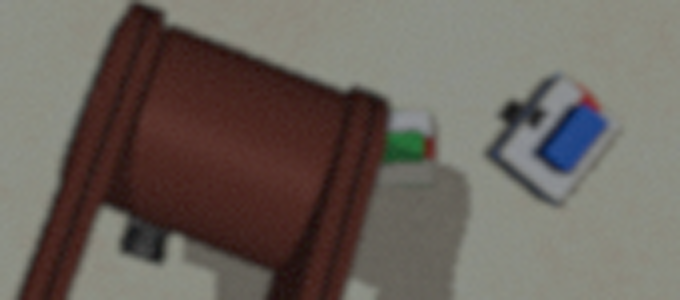

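```bash
python3 - <<'E'
from h import *
im=grab("scene")
crop(im,235,295,150,215,9,"s3")
E
```

```text
(no output)
```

View pics/s3.png

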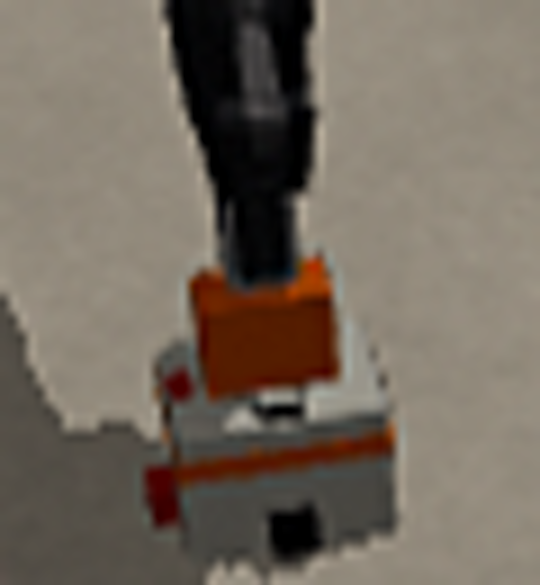

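The shut fingertips end on the top face of the fin, at scene about (264,182), so z is about 0.084. The tips therefore sit roughly at the reported TCP height, not 25 mm ahead of it. I'll reopen above the fin and regrasp lower.

>>> {"op": "play_rows", "data": {
  "series": [0, 0, 0, -0.05, 0.1, -1, 1, 0, 0, 0, -0.15, 0, -3, -1, 0, 0, 0, -0.15, 0, -3, -1, 0, 0, 0, -0.15, 0, -3, -1, 0, 0, 0, -0.15, 0, -3, -1, 0, 0, 0, -0.15, 0, -3, -1, 0, 0, 0, -0.15, 0, -3, -1, 0, 0, 0, -0.15, 0, -1, -1, 0, 0, 0, -0.15, 0, 1, -1, 0, 0, 0, -0.15, 0, 2.2, -1, 0, 0, 0, -0.15, 0, 2.2, -1, 0, 0, 0, -0.15, 0, 2.2, 1, 0, 0, 0, -0.15, 0, 2.2, 1, 0, 0, 0, -0.15, 0, 2.2, 1, 0, 0, 0, -0.15, 0, 2.2, 1, 0, 0, 0, -0.15, 0, 2.2, 1, 0, 0, 0, -0.15, 0, 2.2, 1, 0, 0, 0, -0.15, 0, 2.2, 1]
}}

```text
time: 4.9
tool_pos: [0.4523, -0.0845, 0.0619]
eef_rot: [2.535, 1.855, 0.0]
contact_force: [-2.2, 0.1, 5.3]
opening: 0.219
gripper_force: 68.9
```

```bash
python3 - <<'E'
from h import *
st()
im=grab("scene")
crop(im,235,295,150,215,8,"s4")
n=np.array([np.cos(np.radians(3.3)),np.sin(np.radians(3.3))]);c=np.array([.660,.059]);q=c-n*.07
z=get_state()["tool_pos"][2]
goal((.4517,-.0845,z+.05,72.35),(*q,z+.05,93.3),(*q,z+.004,93.3))
E
```

```text
t 4.9 p [ 0.4523 -0.0845  0.0619] psi 72.37 z [ 0.0006 -0.0002 -1.    ] q [-0.3564  0.0218  2.0848 -0.      1.0344 -0.0487] F [-2.2306  0.0869  5.3294] open 0.219 g 68.91278386116028
(0.4517, -0.0845, np.float64(0.11192626892986002), 72.35) -> [0.03 0.   0.03] [-0.02 -0.06 -5.  ]
(np.float64(0.5901160728370181), np.float64(0.05497051811283029), np.float64(0.11192626892986002), 93.3) -> [  0.03   0.01 -20.92] [17.47  8.91 -5.  ]
(np.float64(0.5901160728370181), np.float64(0.05497051811283029), np.float64(0.06592626892986002), 93.3) -> [  0.03   0.01 -20.92] [17.47  8.91 -0.4 ]
```

View pics/s4.png

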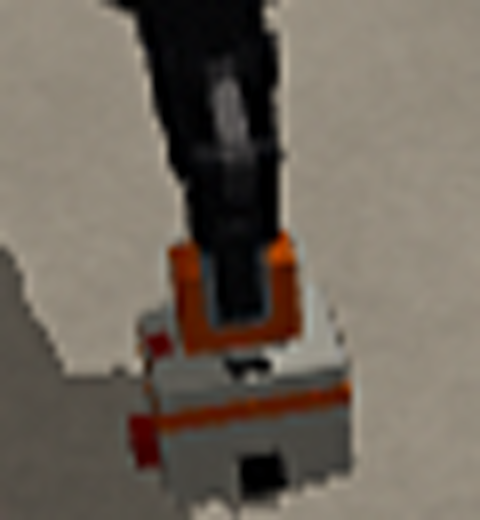

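Gripped (opening 0.219, about 20 mm); the picture shows the finger on the fin's front face. Moving to the press, black face forward.

>>> {"op": "play_rows", "data": {
  "series": [0, 0, 0, 0, 0, -3, 1, 0, 0, 0, 0, 0, -5, 1, 0, 0, -5, 4, 2, -5, 1, 0, 0, -10, 8.5, 4.5, -5, 1, 0, 0, -16, 13, 6.7, -5, 1, 0, 0, -20.9, 17.45, 8.9, -5, 1, 0, 0, -20.9, 17.45, 8.9, -5, 1, 0, 0, -20.9, 17.45, 8.9, -3, 1, 0, 0, -20.9, 17.45, 8.9, -1.5, 1, 0, 0, -20.9, 17.45, 8.9, -0.4, 1, 0, 0, -20.9, 17.45, 8.9, -0.4, 1, 0, 0, -20.9, 17.45, 8.9, -0.4, 1]
}}

```text
time: 6.15
tool_pos: [0.5894, 0.0545, 0.0651]
eef_rot: [-2.158, -2.283, 0.0]
contact_force: [0.7, 0.1, -2.1]
opening: 0.217
gripper_force: 70.5
```

```bash
python3 - <<'E'
from h import *
st()
q=lambda d:(.660-.99834*d,.059-.05756*d,.0655,93.3)
goal(q(.034),q(.024),q(.02))
E
```

```text
t 6.15 p [0.5894 0.0545 0.0651] psi 93.22 z [-0.0003  0.     -1.    ] q [-0.041   0.3128  1.7428  0.      1.0863 -0.0973] F [ 0.7352  0.1013 -2.0719] open 0.217 g 70.53201198577881
(0.62605644, 0.05704296, 0.0655, 93.3) -> [-0.02 -0.   -0.08] [ 0.05  3.67 -0.04]
(0.63603984, 0.05761856, 0.0655, 93.3) -> [-0.02 -0.   -0.08] [ 0.05  4.67 -0.04]
(0.6400332000000001, 0.0578488, 0.0655, 93.3) -> [-0.02 -0.   -0.08] [ 0.05  5.07 -0.04]
```

>>> {"op": "play_rows", "data": {
  "series": [0, 0, 0, 0, 2, 0, 1, 0, 0, 0, 0, 3.4, 0, 1, 0, 0, 0, 0, 3.7, 0, 1, 0, 0, 0, 0, 4, 0, 1, 0, 0, 0, 0, 4.3, 0, 1, 0, 0, 0, 0, 4.6, 0, 1, 0, 0, 0, 0, 4.6, 0, 1]
}}

```text
time: 6.85
tool_pos: [0.6351, 0.0574, 0.0649]
eef_rot: [-2.157, -2.283, 0.001]
contact_force: [-4.7, -1.1, -1.0]
opening: 0.218
gripper_force: 70.8
```

>>> {"op": "play_rows", "data": {
  "series": [0, 0, 0, 0, 0.1, 0, 1, 0, 0, 0, 0, 0.2, 0, 1, 0, 0, 0, 0, 0.2, 0, 1]
}}

```text
time: 7.15
tool_pos: [0.6365, 0.0575, 0.0648]
eef_rot: [-2.156, -2.283, 0.003]
contact_force: [-6.8, -1.7, -1.4]
opening: 0.218
gripper_force: 71.0
```

>>> {"op": "play_rows", "data": {
  "series": [0, 0, 0, 0, 0.1, 0, 1, 0, 0, 0, 0, 0.2, 0, 1, 0, 0, 0, 0, 0.3, 0, 1, 0, 0, 0, 0, 0.3, 0, 1]
}}

```text
time: 7.55
tool_pos: [0.6369, 0.0576, 0.0644]
eef_rot: [-2.152, -2.28, 0.01]
contact_force: [-15.2, -2.1, 4.2]
opening: 0.218
gripper_force: 71.8
```

Black is home: force jumped while the position stopped at x = 0.6369. Backing off and turning so that red faces the plate.

>>> {"op": "play_rows", "data": {
  "series": [0, 0, 0, 0, -2, -0.2, 1, 0, 0, 0, 0, -6, -0.3, 1, 0, 0, -8.5, 0, -6, -0.3, 1, 0, 0, -17, 0, -6, -0.3, 1, 0, 0, -25.5, 0, -6, -0.3, 1, 0, 0, -34, 0, -6, -0.3, 1, 0, 0, -42.5, 0, -6, -0.3, 1, 0, 0, -51, 0, -6, -0.3, 1, 0, 0, -59.5, 0, -6, -0.3, 1, 0, 0, -68, 0, -6, -0.3, 1, 0, 0, -76.5, 0, -6, -0.3, 1, 0, 0, -85, 0, -6, -0.3, 1, 0, 0, -90, 0, -6, -0.3, 1, 0, 0, -90, 0, -6, -0.3, 1, 0, 0, -90, 0, -6, -0.3, 1]
}}

```text
time: 9.05
tool_pos: [0.5816, 0.0545, 0.0687]
eef_rot: [-0.086, 3.138, 0.0]
contact_force: [-1.2, 0.5, -2.9]
opening: 0.218
gripper_force: 70.7
```

```bash
python3 - <<'E'
from h import *
st()
q=lambda d:(.661-.99834*d,.059-.05756*d,.0655,183.3)
goal(q(.045),q(.033),q(.028))
E
```

```text
t 9.05 p [0.5816 0.0545 0.0687] psi -176.87 z [ 0.0021  0.0002 -1.    ] q [-0.0416  0.2894  1.7647  0.0003  1.0855 -1.6671] F [-1.1715  0.477  -2.9281] open 0.218 g 70.71788907051086
(0.6160747, 0.056409799999999996, 0.0655, 183.3) -> [ 0.    0.12 -0.17] [-3.45 -0.    0.33]
(0.62805478, 0.057100519999999995, 0.0655, 183.3) -> [ 0.    0.12 -0.17] [-4.65  0.    0.33]
(0.6330464800000001, 0.05738832, 0.0655, 183.3) -> [ 0.    0.12 -0.17] [-5.15  0.    0.33]
```

>>> {"op": "play_rows", "data": {
  "series": [0, 0, -0.2, -2, 0, 0.3, 1, 0, 0, -0.2, -3.2, 0, 0.3, 1, 0, 0, -0.2, -3.6, 0, 0.3, 1, 0, 0, -0.2, -4, 0, 0.3, 1, 0, 0, -0.2, -4.3, 0, 0.3, 1, 0, 0, -0.2, -4.6, 0, 0.3, 1, 0, 0, -0.2, -4.75, 0, 0.3, 1, 0, 0, -0.2, -4.75, 0, 0.3, 1]
}}

```text
time: 9.85
tool_pos: [0.6274, 0.0571, 0.0647]
eef_rot: [0.095, -3.139, -0.0]
contact_force: [-3.7, -0.5, -2.3]
opening: 0.216
gripper_force: 70.8
```

>>> {"op": "play_rows", "data": {
  "series": [0, 0, 0, -0.1, 0, 0, 1, 0, 0, 0, -0.2, 0, 0, 1, 0, 0, 0, -0.3, 0, 0, 1, 0, 0, 0, -0.4, 0, 0, 1, 0, 0, 0, -0.4, 0, 0, 1]
}}

```text
time: 10.35
tool_pos: [0.63, 0.0573, 0.0649]
eef_rot: [0.095, -3.135, 0.0]
contact_force: [-10.6, -1.3, 3.8]
opening: 0.218
gripper_force: 71.5
```

>>> {"op": "play_rows", "data": {
  "series": [0, 0, 0, -0.1, 0, 0, 1, 0, 0, 0, -0.2, 0, 0, 1, 0, 0, 0, -0.2, 0, 0, 1]
}}

```text
time: 10.65
tool_pos: [0.6303, 0.0573, 0.0648]
eef_rot: [0.095, -3.131, 0.0]
contact_force: [-16.5, -1.8, 7.8]
opening: 0.214
gripper_force: 72.1
```

```bash
python3 - <<'E'
from h import *
st()
E
```

```text
t 10.65 p [0.6303 0.0573 0.0648] psi -176.51 z [-0.0092 -0.0005 -1.    ] q [-0.0334  0.406   1.6213 -0.0009  1.1234 -1.6647] F [-16.4771  -1.755    7.773 ] open 0.214 g 72.09328651428223
```

```bash
python3 - <<'E'
from h import *
goal((.57,.06,.12,183.3),(.5360,.3944,.12,177.93),(.5360,.3944,.09,177.93),(.536,.3944,.0685,177.93))
E
```

```text
(0.57, 0.06, 0.12, 183.3) -> [ 0.   -0.53  0.19] [ 6.05  0.63 -5.47]
(0.536, 0.3944, 0.12, 177.93) -> [-0.02 -0.53  5.56] [ 7.41 34.22 -5.46]
(0.536, 0.3944, 0.09, 177.93) -> [-0.02 -0.53  5.56] [ 7.38 34.22 -2.46]
(0.536, 0.3944, 0.0685, 177.93) -> [-0.02 -0.53  5.56] [ 7.36 34.22 -0.31]
```

>>> {"op": "play_rows", "data": {
  "series": [0, 0, 0, 3, 0, -0.5, 1, 0, 0, 0, 6.5, 0.6, -3, 1, 0, 0, 0, 6.5, 0.6, -5.4, 1, 0, 0, 1, 7, 5, -5.4, 1, 0, 0, 2, 7, 9.5, -5.4, 1, 0, 0, 3, 7, 14, -5.4, 1, 0, 0, 4, 7, 18.5, -5.4, 1, 0, 0, 5, 7, 23, -5.4, 1, 0, 0, 5.5, 7.5, 27.5, -5.4, 1, 0, 0, 5.5, 7.5, 31, -5.4, 1, 0, 0, 5.5, 7.5, 33.5, -5.4, 1, 0, 0, 5.5, 7.5, 34.2, -5.4, 1, 0, 0, 5.5, 7.5, 34.2, -5.4, 1, 0, 0, 5.5, 7.5, 34.2, -5.4, 1, 0, 0, 5.5, 7.5, 34.2, -5.4, 1]
}}

```text
time: 12.15
tool_pos: [0.5391, 0.3931, 0.1193]
eef_rot: [0.058, 3.141, -0.0]
contact_force: [0.1, 0.0, -2.7]
opening: 0.212
gripper_force: 70.8
```

```bash
python3 - <<'E'
from h import *
st()
goal((.5360,.3944,.088,177.93),(.536,.3944,.0685,177.93))
E
```

```text
t 12.15 p [0.5391 0.3931 0.1193] psi 177.89 z [ 0.0004 -0.0002 -1.    ] q [ 0.512   0.4103  1.5029 -0.0003  1.2281 -1.0218] F [ 0.0779  0.0405 -2.7497] open 0.212 g 70.75525045394897
(0.536, 0.3944, 0.088, 177.93) -> [-0.01  0.02 -0.04] [0.32 0.12 3.13]
(0.536, 0.3944, 0.0685, 177.93) -> [-0.01  0.02 -0.04] [0.32 0.12 5.08]
```

>>> {"op": "play_rows", "data": {
  "series": [0, 0, 0, 0.3, 0.1, 1, 1, 0, 0, 0, 0.3, 0.1, 2.5, 1, 0, 0, 0, 0.3, 0.1, 3.3, 1, 0, 0, 0, 0.3, 0.1, 3.7, 1, 0, 0, 0, 0.3, 0.1, 4, 1, 0, 0, 0, 0.3, 0.1, 4.2, 1, 0, 0, 0, 0.3, 0.1, 4.3, 1, 0, 0, 0, 0.3, 0.1, 4.3, 1]
}}

```text
time: 12.95
tool_pos: [0.5357, 0.3956, 0.0765]
eef_rot: [0.056, 3.141, 0.0]
contact_force: [0.7, 0.4, -2.9]
opening: 0.217
gripper_force: 70.8
```

It has entered the pocket freely. Lowering the rest and releasing.

>>> {"op": "play_rows", "data": {
  "series": [0, 0, 0, 0, -0.1, 0.3, 1, 0, 0, 0, 0, -0.1, 0.6, 1, 0, 0, 0, 0, -0.1, 0.8, 1, 0, 0, 0, 0, -0.1, 0.8, 1, 0, 0, 0, 0, -0.1, 0.8, 0.2, 0, 0, 0, 0, -0.1, 0.8, 0.2, 0, 0, 0, 0, -0.1, 0.8, 0.2, 0, 0, 0, 0, -0.1, 0.8, 0.2, 0, 0, 0, 0, -0.1, 0.8, 0.2, 0, 0, 0, 0, -0.1, -2, 0.2, 0, 0, 0, 0, -0.1, -6, 0.2, 0, 0, 0, 0, -0.1, -8, 0, 0, 0, 0, 0, -0.1, -8, 0]
}}

```text
time: 14.25
tool_pos: [0.538, 0.3959, 0.1613]
eef_rot: [0.056, 3.134, 0.007]
contact_force: [1.3, 0.2, 0.4]
opening: 0.5
gripper_force: 0.0
```

```bash
cat >> h.py <<'E'
def packs():
    t=np.ascontiguousarray(grab("top"));H=cv2.cvtColor(t,cv2.COLOR_RGB2HSV)
    for k,(lo,hi) in HUE.items():
        out=[]
        m=((H[...,0]>=lo)&(H[...,0]<=hi)&(H[...,1]>120)).astype(np.uint8);m[:200]=0 if False else m[:200];m[290:]=0;m[:190]=0;m[:,:120]=0;m[:,480:]=0
        nn,lab,stt,ce=cv2.connectedComponentsWithStats(m)
        for i in range(1,nn):
            if stt[i,4]>40:
                x,y,w,h_=stt[i,:4];r=(x-4,x+w+4,y-4,y+h_+4);c,h=roi(t,*r)
                m0=(h[...,0]>=lo)&(h[...,0]<=hi)&(h[...,1]>110);th=np.percentile(h[...,2][m0],90)*.8
                print(k,*rectz("top",((m0&(h[...,2]>th))*255).astype(np.uint8),z=.084,off=(r[0],r[2])))
E
python3 - <<'E'
from h import *
st();packs()
goal((.4587,-.2193,.16,93.2),(.4587,-.2193,.062,93.2))
E
```

```text
t 14.25 p [0.538  0.3959 0.1613] psi 177.97 z [ 0.0072  0.0041 -1.    ] q [ 0.5164  0.3659  1.4779 -0.      1.2895 -1.019 ] F [1.2882 0.2201 0.4077] open 0.5 g 0.0
pack1 [ 0.4668 -0.3296] 141.65220626053247 0.03747655682412128 0.017653213386359126
pack2 [ 0.4587 -0.2191] 91.20204577821242 0.03688380181005785 0.015957689765909288
pack3 [0.5238 0.3957] 81.76983937624932 0.018992302443432103 0.01684964610546858
pack3 [0.3786 0.4173] 37.180606531082844 0.03202520490739407 0.011741488082019746
(0.4587, -0.2193, 0.16, 93.2) -> [ 0.27  0.08 84.77] [  5.63 -61.68  -0.31]
(0.4587, -0.2193, 0.062, 93.2) -> [ 0.27  0.08 84.77] [  5.66 -61.7    9.49]
```

>>> {"op": "play_rows", "data": {
  "series": [0, 0, 0, 0, -2, 0, -1, 0, 0, 8, 0.5, -6, 0, -1, 0, 0, 16, 1, -11, 0, -1, 0, 0, 24, 1.5, -16, 0, -1, 0, 0, 32, 2, -21, 0, -1, 0, 0, 40, 2.5, -26, 0, -1, 0, 0, 48, 3, -31, 0, -1, 0, 0, 56, 3.5, -36, 0, -1, 0, 0, 64, 4, -41, 0, -1, 0, 0, 72, 4.5, -46, 0, -1, 0, 0, 80, 5, -51, 0, -1, 0, 0, 85.4, 5.6, -56, 0, -1, 0, 0, 85.4, 5.6, -60, 0, -1, 0, 0, 85.4, 5.6, -61.7, 0, -1, 0, 0, 85.4, 5.6, -61.7, 0, -1, 0, 0, 85.4, 5.6, -61.7, 0, -1, 0, 0, 85.4, 5.6, -61.7, 0, -1]
}}

```text
time: 16.0
tool_pos: [0.4575, -0.2185, 0.1554]
eef_rot: [-2.168, -2.271, -0.0]
contact_force: [-0.2, 0.1, -0.2]
opening: 0.998
gripper_force: 0.0
```

```bash
python3 - <<'E'
from h import *
st();packs()
goal((.4587,-.2192,.062,92.5))
S=np.ascontiguousarray(grab("scene"))
H=cv2.cvtColor(S,cv2.COLOR_RGB2HSV)
for k,(lo,hi) in HUE.items():
    m=(H[...,0]>=lo-3)&(H[...,0]<=hi)&(H[...,1]>120)
    print(k,[ (int(c[0]),int(c[1])) for i,c in enumerate(cv2.connectedComponentsWithStats(m.astype(np.uint8))[3]) if cv2.connectedComponentsWithStats(m.astype(np.uint8))[2][i,4]>50])
print(pix("scene",(.4587,-.2192,.07)))
E
```

```text
t 16.0 p [ 0.4575 -0.2185  0.1554] psi 92.66 z [-0.0012  0.0014 -1.    ] q [-0.6014  0.0054  1.9039  0.0005  1.2341 -0.648 ] F [-0.2245  0.0913 -0.1527] open 0.998 g 0.0
pack3 [0.5359 0.3956] 177.3178092657005 0.04143587780921503 0.019996526054366748
pack3 [ 0.4862 -0.3415] 35.88288660845174 0.09387274236192007 0.05037731334163912
pack3 [ 0.4677 -0.3523] 44.08584571396463 0.12827017102881494 0.051969295467115456
pack3 [ 0.473  -0.2546] 157.7107097564772 0.01608443090156678 0.009708965227174276
pack3 [ 0.4183 -0.3517] 51.98173955019982 0.04665263564600096 0.03212634201141425
(0.4587, -0.2192, 0.062, 92.5) -> [-0.04 -0.05  0.18] [-0.08  0.1   9.37]
pack1 [(320, 197), (336, 3), (555, 185), (438, 195), (173, 221), (42, 227), (177, 236), (93, 374)]
pack2 [(319, 199), (562, 166), (439, 189), (216, 203), (218, 218)]
pack3 [(307, 219), (209, 39), (527, 30), (479, 99), (628, 64), (244, 135), (360, 149), (594, 148), (418, 148), (30, 182), (416, 160), (420, 223), (611, 242), (38, 245)]
[216.1646 203.4016]
```

Pack 3 sits within 2 mm of the pocket centre. Grasping pack 2.

>>> {"op": "play_rows", "data": {
  "series": [0, 0, 0, 0, 0.1, 4, -1, 0, 0, 0, 0, 0.1, 7, -1, 0, 0, 0, 0, 0.1, 8.5, -1, 0, 0, 0, 0, 0.1, 9.3, -1, 0, 0, 0, 0, 0.1, 9.3, -1, 0, 0, 0, 0, 0.1, 9.3, 1, 0, 0, 0, 0, 0.1, 9.3, 1, 0, 0, 0, 0, 0.1, 9.3, 1, 0, 0, 0, 0, 0.1, 9.3, 1, 0, 0, 0, 0, 0.1, 9.3, 1, 0, 0, 0, 0, 0.1, 9.3, 1, 0, 0, 0, 0, 0.1, 9.3, 1]
}}

```text
time: 17.3
tool_pos: [0.4591, -0.2206, 0.064]
eef_rot: [2.17, 2.27, 0.0]
contact_force: [-0.6, -0.0, 6.1]
opening: 0.216
gripper_force: 69.4
```

```bash
python3 - <<'E'
from h import *
st();z=get_state()["tool_pos"][2]
goal((.5894,.0545,z+.05,93.3),(.5894,.0545,z+.004,93.3))
E
```

```text
t 17.3 p [ 0.4591 -0.2206  0.064 ] psi 92.56 z [ 0.0009 -0.0009 -1.    ] q [-0.6028  0.1331  1.9609 -0.0002  1.0463 -0.6474] F [-0.6064 -0.0206  6.1065] open 0.216 g 69.39287781715393
(0.5894, 0.0545, np.float64(0.1139887954963919), 93.3) -> [ 0.05  0.05 -0.74] [26.9  14.25 -5.01]
(0.5894, 0.0545, np.float64(0.0679887954963919), 93.3) -> [ 0.05  0.05 -0.74] [26.9  14.25 -0.41]
```

>>> {"op": "play_rows", "data": {
  "series": [0, 0, 0, 0, 0, -3, 1, 0, 0, 0, 0, 0, -5, 1, 0, 0, 0, 4, 2, -5, 1, 0, 0, 0, 8, 4, -5, 1, 0, 0, 0, 12, 6, -5, 1, 0, 0, 0, 16, 8, -5, 1, 0, 0, 0, 20, 10, -5, 1, 0, 0, 0, 24, 12.5, -5, 1, 0, 0, -0.7, 26.9, 14.25, -5, 1, 0, 0, -0.7, 26.9, 14.25, -5, 1, 0, 0, -0.7, 26.9, 14.25, -3, 1, 0, 0, -0.7, 26.9, 14.25, -1.5, 1, 0, 0, -0.7, 26.9, 14.25, -0.4, 1, 0, 0, -0.7, 26.9, 14.25, -0.4, 1, 0, 0, -0.7, 26.9, 14.25, -0.4, 1]
}}

```text
time: 18.8
tool_pos: [0.5887, 0.0544, 0.0669]
eef_rot: [-2.158, -2.283, 0.001]
contact_force: [0.5, -0.3, -1.8]
opening: 0.22
gripper_force: 69.8
```

```bash
python3 - <<'E'
from h import *
st()
q=lambda d:(.661-.99834*d,.059-.05756*d,.0675,93.3)
goal(q(.034),q(.024))
E
```

```text
t 18.8 p [0.5887 0.0544 0.0669] psi 93.22 z [-0.0007  0.     -1.    ] q [-0.0411  0.3091  1.7437  0.      1.0895 -0.0974] F [ 0.5171 -0.3457 -1.7804] open 0.22 g 69.77168083190918
(0.62705644, 0.05704296, 0.0675, 93.3) -> [-0.04 -0.   -0.08] [ 0.04  3.84 -0.07]
(0.63703984, 0.05761856, 0.0675, 93.3) -> [-0.04 -0.   -0.08] [ 0.05  4.84 -0.07]
```

>>> {"op": "play_rows", "data": {
  "series": [0, 0, 0, 0, 2, 0, 1, 0, 0, 0, 0, 3.4, 0, 1, 0, 0, 0, 0, 3.7, 0, 1, 0, 0, 0, 0, 4, 0, 1, 0, 0, 0, 0, 4.3, 0, 1, 0, 0, 0, 0, 4.6, 0, 1, 0, 0, 0, 0, 4.8, 0, 1, 0, 0, 0, 0, 5, 0, 1, 0, 0, 0, 0, 5.2, 0, 1, 0, 0, 0, 0, 5.2, 0, 1]
}}

```text
time: 19.8
tool_pos: [0.6367, 0.0576, 0.0659]
eef_rot: [-2.151, -2.28, 0.012]
contact_force: [-15.8, -2.6, 5.5]
opening: 0.218
gripper_force: 71.0
```

Black is home at the same x, with 16 N. Now turn and press red.

>>> {"op": "play_rows", "data": {
  "series": [0, 0, 0, 0, -2, -0.2, 1, 0, 0, 0, 0, -6, -0.3, 1, 0, 0, -8.5, 0, -6, -0.3, 1, 0, 0, -17, 0, -6, -0.3, 1, 0, 0, -25.5, 0, -6, -0.3, 1, 0, 0, -34, 0, -6, -0.3, 1, 0, 0, -42.5, 0, -6, -0.3, 1, 0, 0, -51, 0, -6, -0.3, 1, 0, 0, -59.5, 0, -6, -0.3, 1, 0, 0, -68, 0, -6, -0.3, 1, 0, 0, -76.5, 0, -6, -0.3, 1, 0, 0, -85, 0, -6, -0.3, 1, 0, 0, -90, 0, -6, -0.3, 1, 0, 0, -90, 0, -6, -0.3, 1, 0, 0, -90, 0, -6, -0.3, 1]
}}

```text
time: 21.3
tool_pos: [0.5817, 0.0546, 0.0706]
eef_rot: [-0.086, 3.139, 0.0]
contact_force: [0.7, 0.7, -2.1]
opening: 0.216
gripper_force: 70.2
```

```bash
python3 - <<'E'
from h import *
st()
q=lambda d:(.661-.99834*d,.059-.05756*d,.067,183.3)
goal(q(.045),q(.033))
E
```

```text
t 21.3 p [0.5817 0.0546 0.0706] psi -176.88 z [ 0.0018  0.0002 -1.    ] q [-0.0415  0.2874  1.7631  0.0003  1.0894 -1.6669] F [ 0.6718  0.6802 -2.0507] open 0.216 g 70.16838312149048
(0.6160747, 0.056409799999999996, 0.067, 183.3) -> [ 0.    0.1  -0.18] [-3.44 -0.01  0.37]
(0.62805478, 0.057100519999999995, 0.067, 183.3) -> [ 0.    0.1  -0.18] [-4.64 -0.    0.37]
```

>>> {"op": "play_rows", "data": {
  "series": [0, 0, -0.2, -2, 0, 0.3, 1, 0, 0, -0.2, -3.2, 0, 0.3, 1, 0, 0, -0.2, -3.6, 0, 0.3, 1, 0, 0, -0.2, -4, 0, 0.3, 1, 0, 0, -0.2, -4.3, 0, 0.3, 1, 0, 0, -0.2, -4.6, 0, 0.3, 1, 0, 0, -0.2, -4.8, 0, 0.3, 1, 0, 0, -0.2, -5, 0, 0.3, 1, 0, 0, -0.2, -5.2, 0, 0.3, 1, 0, 0, -0.2, -5.2, 0, 0.3, 1]
}}

```text
time: 22.3
tool_pos: [0.6307, 0.0574, 0.0666]
eef_rot: [0.095, -3.135, 0.0]
contact_force: [-10.4, -1.0, 2.3]
opening: 0.217
gripper_force: 70.8
```

>>> {"op": "play_rows", "data": {
  "series": [0, 0, 0, -0.1, 0, 0, 1, 0, 0, 0, -0.2, 0, 0, 1, 0, 0, 0, -0.2, 0, 0, 1]
}}

```text
time: 22.6
tool_pos: [0.631, 0.0575, 0.0665]
eef_rot: [0.095, -3.131, 0.0]
contact_force: [-16.4, -1.0, 7.8]
opening: 0.215
gripper_force: 71.4
```

>>> {"op": "play_rows", "data": {
  "series": [0, 0, 0, 3, 0, -0.5, 1, 0, 0, 0, 6.5, 0.6, -3, 1, 0, 0, 0, 6.5, 0.6, -5.4, 1, 0, 0, 1, 7, 5, -5.4, 1, 0, 0, 2, 7, 9.5, -5.4, 1, 0, 0, 3, 7, 14, -5.4, 1, 0, 0, 4, 7, 18.5, -5.4, 1, 0, 0, 5, 7.5, 23, -5.4, 1, 0, 0, 5.5, 8, 26, -5.4, 1, 0, 0, 5.5, 8.2, 27, -5.4, 1, 0, 0, 5.5, 8.2, 27, -5.4, 1, 0, 0, 5.5, 8.2, 27, -5.4, 1, 0, 0, 5.5, 8.2, 27, -5.4, 1]
}}

```text
time: 23.9
tool_pos: [0.5374, 0.3207, 0.1212]
eef_rot: [0.058, 3.141, -0.0]
contact_force: [1.3, 0.2, -2.2]
opening: 0.216
gripper_force: 70.2
```

```bash
python3 - <<'E'
from h import *
st()
goal((.5325,.3225,.0785,177.93),(.5325,.3225,.0702,177.93))
E
```

```text
t 23.9 p [0.5374 0.3207 0.1212] psi 177.88 z [ 0.0005 -0.0002 -1.    ] q [ 0.4124  0.3167  1.6202 -0.0004  1.2044 -1.1213] F [ 1.324   0.153  -2.1533] open 0.216 g 70.19558072090149
(0.5325, 0.3225, 0.0785, 177.93) -> [-0.01  0.03 -0.05] [0.5  0.16 4.27]
(0.5325, 0.3225, 0.0702, 177.93) -> [-0.01  0.03 -0.05] [0.5  0.16 5.1 ]
```

>>> {"op": "play_rows", "data": {
  "series": [0, 0, 0, 0.5, 0.1, 1, 1, 0, 0, 0, 0.5, 0.1, 2.5, 1, 0, 0, 0, 0.5, 0.1, 3.3, 1, 0, 0, 0, 0.5, 0.1, 3.7, 1, 0, 0, 0, 0.5, 0.1, 4, 1, 0, 0, 0, 0.5, 0.1, 4.2, 1, 0, 0, 0, 0.5, 0.1, 4.3, 1, 0, 0, 0, 0.5, 0.1, 4.3, 1]
}}

```text
time: 24.7
tool_pos: [0.5328, 0.3234, 0.0784]
eef_rot: [0.056, 3.139, 0.001]
contact_force: [3.6, -0.2, -0.8]
opening: 0.217
gripper_force: 70.7
```

>>> {"op": "play_rows", "data": {
  "series": [0, 0, 0, -0.1, -0.05, 0.2, 1, 0, 0, 0, -0.1, -0.05, 0.5, 1, 0, 0, 0, -0.1, -0.05, 0.8, 1, 0, 0, 0, -0.1, -0.05, 0.8, 1]
}}

```text
time: 25.1
tool_pos: [0.5329, 0.3227, 0.0704]
eef_rot: [0.056, 3.141, -0.0]
contact_force: [0.0, -0.6, 2.9]
opening: 0.213
gripper_force: 71.2
```

>>> {"op": "play_rows", "data": {
  "series": [0, 0, 0, 0, 0, 0, 0.2, 0, 0, 0, 0, 0, 0, 0.2, 0, 0, 0, 0, 0, 0, 0.2, 0, 0, 0, 0, 0, 0, 0.2, 0, 0, 0, 0, 0, 0, 0.2, 0, 0, 0, 0, 0, -3, 0.2, 0, 0, 0, 0, 0, -7, 0.2, 0, 0, 0, 0, 0, -9, 0.2, 0, 0, 0, 0, -3, -9, 0, 0, 0, 0, 0, -8, -9, 0, 0, 0, 0, 0, -12, -9, 0, 0, 0, 0, 0, -12, -9, 0]
}}

```text
time: 26.3
tool_pos: [0.5284, 0.1988, 0.1602]
eef_rot: [-0.062, -3.141, 0.003]
contact_force: [0.8, -0.0, 0.1]
opening: 0.5
gripper_force: 0.0
```

```bash
python3 - <<'E'
from h import *
st();packs()
goal((.4668,-.3296,.16,142),(.4668,-.3296,.064,142))
E
```

```text
t 26.3 p [0.5284 0.1988 0.1602] psi 177.75 z [-0.0004 -0.0017 -1.    ] q [ 0.2211  0.1371  1.755  -0.0017  1.2502 -1.31  ] F [ 0.761  -0.0428  0.0905] open 0.5 g 0.0
pack1 [ 0.4668 -0.3298] 141.45081616057928 0.037404262495975865 0.017793117788760256
pack3 [0.5728 0.3085] 91.27807435411547 0.12649901884830764 0.06369097242713215
pack3 [0.4687 0.3713] 7.018436593754359 0.017236895179337835 0.009937589758668965
pack3 [0.4426 0.197 ] 7.5697590973177 0.026496665178209398 0.011009566724425872
pack3 [0.4695 0.0918] 105.68619191567119 0.03526990974751164 0.01193408697448414
pack3 [0.4437 0.3684] 10.039741808581113 0.020858067209042944 0.010620026949972992
pack3 [0.3655 0.3574] 2.956881465213781 0.03306619266172782 0.010534444274864942
pack3 [0.3831 0.2068] 10.945414122445442 0.05101407597971825 0.02094818023215899
pack3 [0.3708 0.2534] 116.56470390963241 0.04064016997770535 0.013296054063383784
(0.4668, -0.3296, 0.16, 142) -> [-0.    0.01 35.77] [  4.11 -53.24   0.04]
(0.4668, -0.3296, 0.064, 142) -> [-0.    0.01 35.77] [  4.11 -53.24   9.64]
```

>>> {"op": "play_rows", "data": {
  "series": [0, 0, 0, 0, -2, 0, -1, 0, 0, 6, 0.5, -6, 0, -1, 0, 0, 12, 1, -11, 0, -1, 0, 0, 18, 1.5, -16, 0, -1, 0, 0, 24, 2, -21, 0, -1, 0, 0, 30, 2.5, -26, 0, -1, 0, 0, 35.8, 3, -31, 0, -1, 0, 0, 35.8, 3.5, -36, 0, -1, 0, 0, 35.8, 4, -41, 0, -1, 0, 0, 35.8, 4.1, -46, 0, -1, 0, 0, 35.8, 4.1, -50, 0, -1, 0, 0, 35.8, 4.1, -53.2, 0, -1, 0, 0, 35.8, 4.1, -53.2, 0, -1, 0, 0, 35.8, 4.1, -53.2, 0, -1, 0, 0, 35.8, 4.1, -53.2, 0, -1]
}}

```text
time: 27.85
tool_pos: [0.4691, -0.326, 0.1599]
eef_rot: [-1.016, -2.972, -0.001]
contact_force: [0.2, -0.1, -0.1]
opening: 1.003
gripper_force: 0.0
```

```bash
python3 - <<'E'
from h import *
st();packs()
goal((.4668,-.3297,.064,141.9))
E
```

```text
t 27.85 p [ 0.4691 -0.326   0.1599] psi 142.24 z [-0.0003  0.001  -1.    ] q [-0.7456  0.1528  1.7379  0.0005  1.2517 -1.6575] F [ 0.1945 -0.1162 -0.1286] open 1.003 g 0.0
pack1 [ 0.4618 -0.3258] 141.4508129140057 0.024695111450846585 0.01768600749376448
pack2 [0.5294 0.3236] 177.59990263778502 0.03651344678035514 0.018105299863544404
pack3 [0.536  0.3956] 177.31780934998886 0.04143629528988305 0.019936178554001854
pack3 [ 0.3805 -0.3309] 140.10193946193226 0.050495209961857794 0.012139542679475882
(0.4668, -0.3297, 0.064, 141.9) -> [ 0.03 -0.03  0.37] [-0.06 -0.45  9.6 ]
```

>>> {"op": "play_rows", "data": {
  "series": [0, 0, 0.4, 0, -0.45, 4, -1, 0, 0, 0.4, 0, -0.45, 7, -1, 0, 0, 0.4, 0, -0.45, 8.5, -1, 0, 0, 0.4, 0, -0.45, 9.6, -1, 0, 0, 0.4, 0, -0.45, 9.6, -1, 0, 0, 0.4, 0, -0.45, 9.6, 1, 0, 0, 0.4, 0, -0.45, 9.6, 1, 0, 0, 0.4, 0, -0.45, 9.6, 1, 0, 0, 0.4, 0, -0.45, 9.6, 1, 0, 0, 0.4, 0, -0.45, 9.6, 1, 0, 0, 0.4, 0, -0.45, 9.6, 1, 0, 0, 0.4, 0, -0.45, 9.6, 1]
}}

```text
time: 29.1
tool_pos: [0.4665, -0.3311, 0.065]
eef_rot: [1.028, 2.967, -0.0]
contact_force: [0.6, 1.7, 5.9]
opening: 0.214
gripper_force: 69.5
```

```bash
python3 - <<'E'
from h import *
st();z=get_state()["tool_pos"][2]
goal((.5894,.0545,z+.05,93.3),(.5894,.0545,z+.004,93.3))
E
```

```text
t 29.1 p [ 0.4665 -0.3311  0.065 ] psi 141.76 z [ 0.0012 -0.0006 -1.    ] q [-0.7553  0.2693  1.7977  0.0005  1.0733 -1.659 ] F [0.554  1.6789 5.913 ] open 0.214 g 69.45134282112122
(0.5894, 0.0545, np.float64(0.11502872686169631), 93.3) -> [ 0.05  0.06 48.46] [14.21 37.9  -5.01]
(0.5894, 0.0545, np.float64(0.06902872686169631), 93.3) -> [ 0.05  0.06 48.46] [14.22 37.9  -0.41]
```

>>> {"op": "play_rows", "data": {
  "series": [0, 0, 0, 0, 0, -3, 1, 0, 0, 0, 0, 0, -5, 1, 0, 0, 6, 2, 4, -5, 1, 0, 0, 12, 3.5, 8, -5, 1, 0, 0, 18, 5, 12, -5, 1, 0, 0, 24, 6.5, 16, -5, 1, 0, 0, 30, 8, 20, -5, 1, 0, 0, 36, 9.5, 24, -5, 1, 0, 0, 42, 11, 28, -5, 1, 0, 0, 48.4, 12.5, 32, -5, 1, 0, 0, 48.4, 14, 36, -5, 1, 0, 0, 48.4, 14.2, 37.9, -5, 1, 0, 0, 48.4, 14.2, 37.9, -5, 1, 0, 0, 48.4, 14.2, 37.9, -3, 1, 0, 0, 48.4, 14.2, 37.9, -1.5, 1, 0, 0, 48.4, 14.2, 37.9, -0.4, 1, 0, 0, 48.4, 14.2, 37.9, -0.4, 1, 0, 0, 48.4, 14.2, 37.9, -0.4, 1]
}}

```text
time: 30.9
tool_pos: [0.5885, 0.0541, 0.0678]
eef_rot: [-2.155, -2.284, 0.001]
contact_force: [-0.3, -0.5, -3.0]
opening: 0.215
gripper_force: 69.4
```

```bash
python3 - <<'E'
from h import *
st()
q=lambda d:(.661-.99834*d,.059-.05756*d,.068,93.3)
goal(q(.034),q(.024))
E
```

```text
t 30.9 p [0.5885 0.0541 0.0678] psi 93.33 z [-0.0012 -0.0001 -1.    ] q [-0.0416  0.3077  1.7436 -0.0001  1.0916 -0.0996] F [-0.2625 -0.5214 -3.0083] open 0.215 g 69.38546061515808
(0.62705644, 0.05704296, 0.068, 93.3) -> [-0.07 -0.    0.03] [ 0.07  3.87 -0.03]
(0.63703984, 0.05761856, 0.068, 93.3) -> [-0.07 -0.    0.03] [ 0.07  4.87 -0.03]
```

>>> {"op": "play_rows", "data": {
  "series": [0, 0, 0, 0, 2, 0, 1, 0, 0, 0, 0, 3.4, 0, 1, 0, 0, 0, 0, 3.7, 0, 1, 0, 0, 0, 0, 4, 0, 1, 0, 0, 0, 0, 4.3, 0, 1, 0, 0, 0, 0, 4.6, 0, 1, 0, 0, 0, 0, 4.8, 0, 1, 0, 0, 0, 0, 5, 0, 1, 0, 0, 0, 0, 5.2, 0, 1, 0, 0, 0, 0, 5.2, 0, 1]
}}

```text
time: 31.9
tool_pos: [0.6365, 0.0574, 0.067]
eef_rot: [-2.15, -2.281, 0.012]
contact_force: [-15.3, -3.0, 4.6]
opening: 0.213
gripper_force: 70.6
```

>>> {"op": "play_rows", "data": {
  "series": [0, 0, 0, 0, -2, -0.2, 1, 0, 0, 0, 0, -6, -0.3, 1, 0, 0, -8.5, 0, -6, -0.3, 1, 0, 0, -17, 0, -6, -0.3, 1, 0, 0, -25.5, 0, -6, -0.3, 1, 0, 0, -34, 0, -6, -0.3, 1, 0, 0, -42.5, 0, -6, -0.3, 1, 0, 0, -51, 0, -6, -0.3, 1, 0, 0, -59.5, 0, -6, -0.3, 1, 0, 0, -68, 0, -6, -0.3, 1, 0, 0, -76.5, 0, -6, -0.3, 1, 0, 0, -85, 0, -6, -0.3, 1, 0, 0, -90, 0, -6, -0.3, 1, 0, 0, -90, 0, -6, -0.3, 1, 0, 0, -90, 0, -6, -0.3, 1]
}}

```text
time: 33.4
tool_pos: [0.5816, 0.0543, 0.0716]
eef_rot: [-0.088, 3.139, 0.0]
contact_force: [0.2, -0.1, -1.5]
opening: 0.212
gripper_force: 69.9
```

>>> {"op": "play_rows", "data": {
  "series": [0, 0, 0, -2, 0, 0.3, 1, 0, 0, 0, -3.2, 0, 0.3, 1, 0, 0, 0, -3.6, 0, 0.3, 1, 0, 0, 0, -4, 0, 0.3, 1, 0, 0, 0, -4.3, 0, 0.3, 1, 0, 0, 0, -4.6, 0, 0.3, 1, 0, 0, 0, -4.8, 0, 0.3, 1, 0, 0, 0, -5, 0, 0.3, 1, 0, 0, 0, -5.2, 0, 0.3, 1, 0, 0, 0, -5.2, 0, 0.3, 1]
}}

```text
time: 34.4
tool_pos: [0.6302, 0.0571, 0.0675]
eef_rot: [0.093, -3.134, 0.0]
contact_force: [-10.7, -1.4, 3.1]
opening: 0.214
gripper_force: 70.6
```

>>> {"op": "play_rows", "data": {
  "series": [0, 0, 0, -0.1, 0, 0, 1, 0, 0, 0, -0.2, 0, 0, 1, 0, 0, 0, -0.2, 0, 0, 1]
}}

```text
time: 34.7
tool_pos: [0.6306, 0.0572, 0.0673]
eef_rot: [0.093, -3.13, 0.0]
contact_force: [-16.8, -2.1, 8.3]
opening: 0.215
gripper_force: 71.2
```

>>> {"op": "play_rows", "data": {
  "series": [0, 0, 0, 3, 0, -0.5, 1, 0, 0, 0, 6.5, 0.6, -3, 1, 0, 0, 0, 6.5, 0.6, -5.4, 1, 0, 0, 1, 7, 5, -5.4, 1, 0, 0, 2, 7.5, 9.5, -5.4, 1, 0, 0, 3, 8, 14, -5.4, 1, 0, 0, 4, 8.5, 17, -5.4, 1, 0, 0, 5, 9, 19, -5.4, 1, 0, 0, 5.5, 9.3, 20, -5.4, 1, 0, 0, 5.5, 9.3, 20, -5.4, 1, 0, 0, 5.5, 9.3, 20, -5.4, 1, 0, 0, 5.5, 9.3, 20, -5.4, 1]
}}

```text
time: 35.9
tool_pos: [0.5309, 0.2504, 0.1223]
eef_rot: [0.06, 3.14, -0.0]
contact_force: [-0.5, -0.0, -2.9]
opening: 0.215
gripper_force: 70.1
```

```bash
python3 - <<'E'
from h import *
st()
goal((.5305,.2506,.0795,177.93),(.5305,.2506,.071,177.93))
E
```

```text
t 35.9 p [0.5309 0.2504 0.1223] psi 177.81 z [ 0.0005 -0.0002 -1.    ] q [ 0.3067  0.2288  1.7259 -0.0004  1.1865 -1.2256] F [-0.4614 -0.0438 -2.8714] open 0.215 g 70.05350232124329
(0.5305, 0.2506, 0.0795, 177.93) -> [-0.01  0.03 -0.12] [0.04 0.01 4.28]
(0.5305, 0.2506, 0.071, 177.93) -> [-0.01  0.03 -0.12] [0.04 0.02 5.13]
```

>>> {"op": "play_rows", "data": {
  "series": [0, 0, 0, 0, 0, 1, 1, 0, 0, 0, 0, 0, 2.5, 1, 0, 0, 0, 0, 0, 3.3, 1, 0, 0, 0, 0, 0, 3.7, 1, 0, 0, 0, 0, 0, 4, 1, 0, 0, 0, 0, 0, 4.2, 1, 0, 0, 0, 0, 0, 4.3, 1, 0, 0, 0, 0, 0, 4.3, 1]
}}

```text
time: 36.7
tool_pos: [0.5304, 0.2517, 0.0794]
eef_rot: [0.058, 3.141, 0.0]
contact_force: [0.1, 0.6, -2.3]
opening: 0.215
gripper_force: 70.0
```

>>> {"op": "play_rows", "data": {
  "series": [0, 0, 0, 0, -0.1, 0.2, 1, 0, 0, 0, 0, -0.1, 0.5, 1, 0, 0, 0, 0, -0.1, 0.85, 1, 0, 0, 0, 0, -0.1, 0.85, 1, 0, 0, 0, 0, -0.1, 0.85, 0.2, 0, 0, 0, 0, -0.1, 0.85, 0.2, 0, 0, 0, 0, -0.1, 0.85, 0.2, 0, 0, 0, 0, -0.1, 0.85, 0.2, 0, 0, 0, 0, -0.1, 0.85, 0.2, 0, 0, 0, 0, -0.1, -2, 0.2, 0, 0, 0, 0, -0.1, -7, 0.2, 0, 0, 0, 0, -0.1, -9, 0.2, 0, 0, 0, 0, -5, -9, 0, 0, 0, 0, 0, -10, -9, 0, 0, 0, 0, 0, -15, -9, 0, 0, 0, 0, 0, -20, -9, 0, 0, 0, 0, 0, -25, -9, 0, 0, 0, 0, 0, -29, -9, 0, 0, 0, 0, 0, -29, -9, 0]
}}

```text
time: 38.6
tool_pos: [0.5193, -0.0428, 0.1695]
eef_rot: [0.067, 3.14, -0.003]
contact_force: [0.5, 0.6, 0.2]
opening: 0.495
gripper_force: 0.0
```

```bash
python3 - <<'E'
from h import *
st();packs()
t=np.ascontiguousarray(grab("top"));s=np.ascontiguousarray(grab("scene"))
a=cv2.resize(t[185:290,130:310],(780,455),interpolation=cv2.INTER_CUBIC)
cv2.imwrite("pics/t5.png",a[:,:,::-1])
cv2.imwrite("pics/s5.png",cv2.resize(s[120:290,230:460],(775,573),interpolation=cv2.INTER_CUBIC)[:,:,::-1])
E
```

```text
t 38.6 p [ 0.5193 -0.0428  0.1695] psi 177.56 z [ 0.0006 -0.0018 -1.    ] q [-0.2326  0.0227  1.8584 -0.0017  1.2596 -1.7603] F [0.4789 0.576  0.2259] open 0.495 g 0.0
pack1 [0.5296 0.2527] 177.4868096745081 0.03837333243753477 0.018340868733464254
pack2 [0.5293 0.3237] 178.97843815476716 0.036623465965310444 0.018318675733704798
pack3 [ 0.5738 -0.0537] 58.35569621457748 0.08997276238175536 0.073731530528701
pack3 [0.536  0.3957] 178.0632029663786 0.041203331389091935 0.019696855420369863
pack3 [0.4819 0.0228] 166.18134349599805 0.05563640782141863 0.010182269980282883
pack3 [ 0.471  -0.1322] 16.612079525439043 0.012244510535033563 0.009170673585742464
pack3 [0.398  0.0588] 166.91370074602605 0.038639399592858184 0.010528189278600879
pack3 [ 0.3885 -0.1159] 168.85810289651178 0.061706151240101495 0.011929986630578433
```

View pics/t5.png

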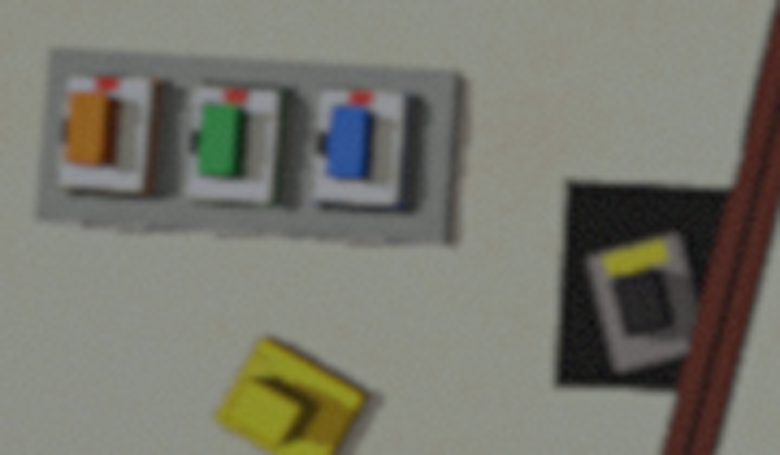

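View pics/s5.png

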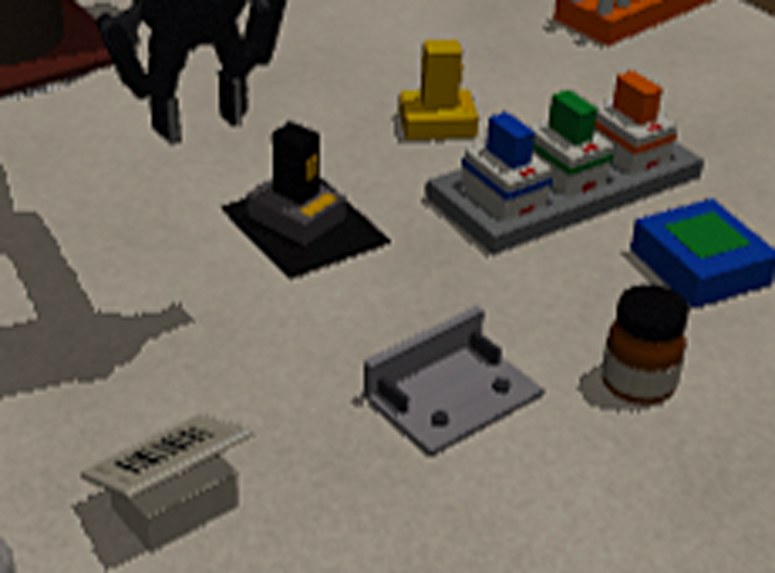

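All three packs sit level in the rack: top-crop fins at (88,128), (220,140) and (348,142), each about 2 mm from its pocket centre. The scanner is still on its mat. Measuring it and the barcode.

```bash
python3 - <<'E'
from h import *
T0=np.ascontiguousarray(cv2.imread("pics/top0.png")[:,:,::-1]);S0=np.ascontiguousarray(cv2.imread("pics/scene0.png")[:,:,::-1])
T=np.ascontiguousarray(grab("top"))
r=(256,299,236,274)
for im in(T0,T):
    c,h=roi(im,*r);h=h.astype(int)
    y=(h[...,0]>20)&(h[...,0]<38)&(h[...,1]>100)
    print("stripe",*rectz("top",(y*255).astype(np.uint8),.026,(r[0],r[2])))
c,h=roi(T0,*r)
m=(h[...,2]>52).astype(np.uint8)*255;m=cv2.morphologyEx(m,cv2.MORPH_OPEN,np.ones((5,5)))
for th in(52,70):
    m=(h[...,2]>th).astype(np.uint8)*255;m=cv2.morphologyEx(m,cv2.MORPH_OPEN,np.ones((7,7)));print("head",*rectz("top",m,.026,(r[0],r[2])))
    hole=cv2.morphologyEx(m,cv2.MORPH_CLOSE,np.ones((3,3)))
    cs,hi=cv2.findContours(hole,cv2.RETR_CCOMP,cv2.CHAIN_APPROX_NONE)
    for k,ct in enumerate(cs):
        if hi[0][k][3]>=0 and cv2.contourArea(ct)>300:
            mm=np.zeros_like(m);cv2.drawContours(mm,[ct],-1,255,-1);print(" handle",*rectz("top",mm,.092,(r[0],r[2])))
# panel
r=(352,412,138,190);c,h=roi(T0,*r);d=c.astype(int)
print([list(map(int,d[100,x])) for x in range(4,236,12)]);print([list(map(int,d[y,60])) for y in range(4,204,12)])
g=cv2.cvtColor(c,cv2.COLOR_RGB2GRAY)
bar=cv2.morphologyEx((g<100).astype(np.uint8)*255,cv2.MORPH_CLOSE,np.ones((17,17)))
n,l,s,ce=cv2.connectedComponentsWithStats(bar);print(s[:, :],ce/4+[r[0],r[2]])
E
```

```text
stripe [0.4702 0.0954] 107.92509688657873 0.03586858384848414 0.018125243726789555
stripe [0.4701 0.0955] 105.25461438325424 0.035742034412836396 0.018199959898089788
head [0.446  0.0887] 15.787421701611464 0.07103606316458407 0.05661685261124582
 handle [0.445  0.0848] 16.198638053179167 0.03457295096423162 0.03008756667475759
head [0.4462 0.0887] 15.565632052486393 0.06864854704185204 0.05331412742618131
[[132, 133, 124], [131, 134, 123], [130, 131, 122], [129, 128, 118], [128, 124, 112], [127, 123, 109], [100, 98, 88], [76, 74, 67], [94, 92, 82], [74, 71, 63], [96, 92, 83], [96, 93, 83], [59, 56, 52], [99, 97, 86], [111, 109, 96], [129, 126, 113], [108, 104, 95], [121, 122, 115], [129, 131, 124], [131, 133, 124]]
[[129, 131, 120], [132, 134, 126], [131, 133, 125], [122, 122, 112], [131, 127, 115], [125, 122, 109], [121, 118, 105], [122, 118, 106], [126, 122, 110], [129, 124, 111], [127, 124, 110], [129, 125, 113], [130, 126, 115], [102, 99, 90], [126, 128, 118], [129, 131, 121], [131, 134, 123]]
[[    0     0   240   208 43086]
 [   75    70    97    59  5157]
 [   59    70   146    99  1677]] [[381.4812 163.6183]
 [382.6836 162.6529]
 [389.5072 174.2273]]
```

```bash
python3 - <<'E'
from h import *
S0=np.ascontiguousarray(cv2.imread("pics/scene0.png")[:,:,::-1]);T0=np.ascontiguousarray(cv2.imread("pics/top0.png")[:,:,::-1])
r=(250,312,228,285);c,h=roi(S0,*r);g=cv2.cvtColor(c,cv2.COLOR_RGB2GRAY)
for th in(70,80):
    bar=cv2.morphologyEx((g<th).astype(np.uint8)*255,cv2.MORPH_CLOSE,np.ones((15,15)))
    n,l,s,ce=cv2.connectedComponentsWithStats(bar)
    for i in range(1,n):
        if s[i,4]>300:print(th,s[i],ce[i]/4+[r[0]-.4,r[2]-.4])
r=(352,412,138,190);c,h=roi(T0,*r);g=cv2.cvtColor(c,cv2.COLOR_RGB2GRAY)
bar=cv2.morphologyEx((g<95).astype(np.uint8)*255,cv2.MORPH_CLOSE,np.ones((17,17)))
n,l,s,ce=cv2.connectedComponentsWithStats(bar)
for i in range(1,n):
    if s[i,4]>2000:
        m=((l==i)*255).astype(np.uint8);print("top bar",s[i],ce[i]/4+[r[0]-.4,r[2]-.4],rectz("top",m,.048,(r[0],r[2])))
def tri(a,b):
    o1,d1=ray("top",*a);o2,d2=ray("scene",*b)
    d1/=np.linalg.norm(d1);d2/=np.linalg.norm(d2)
    k=np.linalg.lstsq(np.c_[d1,-d2],o2-o1,rcond=None)[0];p,q=o1+k[0]*d1,o2+k[1]*d2;return (p+q)/2,np.linalg.norm(p-q)
print(tri((382.5,162.5),(281,252.5)))
print(onz("top",382.5,162.5,.048))
for e in((363,147),(400,147),(363,178),(401,178)):print(onz("top",*e,.048)[:2])
st();goal((.4455,.087,.15,195.8),(.4455,.087,.06,195.8))
E
```

```text
70 [  57   75  115   55 2136] [277.6952 253.0522]
70 [  18  130  183   98 6012] [279.9018 271.5148]
80 [  56   74  117   57 2358] [277.7738 252.9915]
80 [    8   106   194   122 13410] [276.0961 270.6949]
top bar [  77   70   94   58 4852] [382.4971 162.2464] (array([ 0.6789, -0.164 ]), np.float64(92.35225447132288), np.float64(0.05827501941485881), np.float64(0.03529618422148395))
(array([ 0.6795, -0.1598,  0.0506]), np.float64(0.008210810105651396))
[ 0.6781 -0.1639  0.048 ]
[ 0.7162 -0.1149]
[ 0.7183 -0.2073]
[ 0.6381 -0.1158]
[ 0.6402 -0.2101]
t 38.8 p [ 0.5194 -0.0373  0.1691] psi 177.9 z [-0.0002  0.0006 -1.    ] q [-0.2236  0.023   1.8588  0.0005  1.2601 -1.7578] F [ 0.2409 -0.6042 -0.3533] open 0.499 g 0.0
(0.4455, 0.087, 0.15, 195.8) -> [  0.03  -0.01 -17.9 ] [ 7.84 12.15  1.92]
(0.4455, 0.087, 0.06, 195.8) -> [  0.03  -0.01 -17.9 ] [ 7.84 12.15 10.92]
```

>>> {"op": "play_rows", "data": {
  "series": [0, 0, -6, 3, 4, 1.9, -1, 0, 0, -12, 5.5, 8, 1.9, -1, 0, 0, -17.9, 7.8, 12.1, 1.9, -1, 0, 0, -17.9, 7.8, 12.1, 1.9, -1, 0, 0, -17.9, 7.8, 12.1, 1.9, -1, 0, 0, -17.9, 7.8, 12.1, 1.9, -1, 0, 0, -17.9, 7.8, 12.1, 1.9, -1]
}}

```text
time: 39.5
tool_pos: [0.4467, 0.085, 0.1504]
eef_rot: [-0.429, 3.112, -0.0]
contact_force: [-0.3, -1.1, 0.7]
opening: 1.004
gripper_force: 0.0
```

```bash
python3 - <<'E'
from h import *
st();print(pix("scene",(.6785,-.164,.048)))
goal((.4455,.0875,.06,195.8))
S=np.ascontiguousarray(grab("scene"));crop(S,290,350,130,200,8,"s6")
E
```

```text
t 39.5 p [0.4467 0.085  0.1504] psi -164.3 z [ 0.0004 -0.0002 -1.    ] q [ 0.0146 -0.1233  2.0364 -0.0003  1.2281 -1.8302] F [-0.2599 -1.0706  0.6911] open 1.004 g 0.0
[277.3536 253.861 ]
(0.4455, 0.0875, 0.06, 195.8) -> [-0.02  0.02 -0.1 ] [0.05 0.27 9.04]
```

View pics/s6.png

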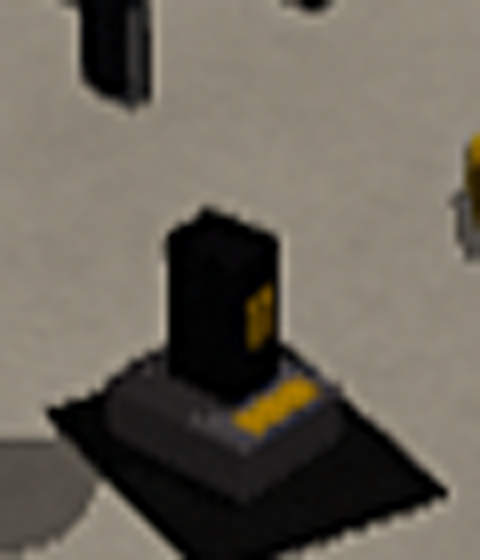

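The handle at crop (222,300) sits between the fingers; the yellow look-alike is clear to the right. Gripping.

>>> {"op": "play_rows", "data": {
  "series": [0, 0, 0, 0, 0.2, 4, -1, 0, 0, 0, 0, 0.2, 7, -1, 0, 0, 0, 0, 0.2, 8.4, -1, 0, 0, 0, 0, 0.2, 9, -1, 0, 0, 0, 0, 0.2, 9, -1, 0, 0, 0, 0, 0.2, 9, 1, 0, 0, 0, 0, 0.2, 9, 1, 0, 0, 0, 0, 0.2, 9, 1, 0, 0, 0, 0, 0.2, 9, 1, 0, 0, 0, 0, 0.2, 9, 1, 0, 0, 0, 0, 0.2, 9, 1]
}}

```text
time: 40.65
tool_pos: [0.446, 0.0875, 0.0609]
eef_rot: [-0.431, 3.111, -0.0]
contact_force: [-0.8, -0.7, 4.9]
opening: 0.291
gripper_force: 70.7
```

```bash
cat >> h.py <<'E'
def scan(h=.057,d=.07,psi=195.8,mid=(.6785,-.164,.048),sy=2.0):
    s=get_state();p=np.array(s["tool_pos"]);Rm=R.from_rotvec(s["eef_rot"])
    tilt=R.from_euler("z",sy,degrees=True)*R.from_euler("y",-.5)*R.from_euler("z",-sy,degrees=True)
    Rg=tilt*R.from_euler("z",psi,degrees=True)*R.from_matrix(np.diag([1,-1,-1.]))
    n=-Rg.apply([0,0,1]);g=np.array(mid)+n*(h+d)
    print("n",n,"tcp",g,"turn",(Rm.inv()*Rg).as_rotvec(degrees=True).round(2),"shift",(Rm.inv().apply(g-p)*100).round(2))
E
python3 - <<'E'
from h import *
st();goal((.4455,.087,.14,195.8),(.60,-.16,.2,185))
scan(psi=182)
E
```

```text
t 40.65 p [0.446  0.0875 0.0609] psi -164.23 z [ 0.0011 -0.0001 -1.    ] q [ 0.02    0.0095  2.0996 -0.0001  1.0313 -1.826 ] F [-0.8195 -0.7274  4.8572] open 0.291 g 70.73802351951599
(0.4455, 0.087, 0.14, 195.8) -> [-0.02  0.06 -0.03] [ 0.05 -0.04 -7.91]
(0.6, -0.16, 0.2, 185) -> [-0.01  0.06 10.77] [ -8.11 -28.01 -13.9 ]
n [-0.4791 -0.0167  0.8776] tcp [ 0.6177 -0.1661  0.1595] turn [  3.43 -28.45  13.49] shift [ -9.64 -29.08  -9.84]
```

>>> {"op": "play_rows", "data": {
  "series": [0, 0, 0, 0, 0, -3, 1, 0, 0, 0, 0, 0, -7, 1, 0, 0, 0, 0, 0, -11, 1, 0, 0, 2, -1, -3, -14, 1, 0, 0, 4, -2.2, -7, -14, 1, 0, 0, 6, -3.4, -11, -14, 1, 0, 0, 8, -4.6, -15, -14, 1, 0, 0, 10, -5.8, -19, -14, 1, 0, 0, 12, -7, -23, -14, 1, 0, 0, 13.8, -8.1, -27, -14, 1, 0, 0, 13.8, -8.1, -28, -14, 1, 0, 0, 13.8, -8.1, -28, -14, 1, 0, 0, 13.8, -8.1, -28, -14, 1]
}}

```text
time: 41.95
tool_pos: [0.5986, -0.1589, 0.1993]
eef_rot: [0.054, -3.139, -0.002]
contact_force: [0.0, -0.9, -2.5]
opening: 0.293
gripper_force: 70.0
```

```bash
python3 - <<'E'
from h import *
st();scan(psi=182)
E
```

```text
t 41.95 p [ 0.5986 -0.1589  0.1993] psi -178.02 z [-0.0018  0.0013 -1.    ] q [-0.3871  0.2304  1.5717  0.0006  1.3418 -1.9926] F [ 0.0225 -0.926  -2.5099] open 0.293 g 70.0068211555481
n [-0.4791 -0.0167  0.8776] tcp [ 0.6177 -0.1661  0.1595] turn [  0.08 -28.75  -0.03] shift [-1.88 -0.79  3.98]
```

>>> {"op": "play_rows", "data": {
  "series": [0, -7, 0, -0.5, -0.2, 0, 1, 0, -14, 0, -1, -0.5, 0, 1, 0, -21, 0, -1.5, -0.8, 1, 1, 0, -28.7, 0, -1.9, -0.8, 2, 1, 0, -28.7, 0, -1.9, -0.8, 3, 1, 0, -28.7, 0, -1.9, -0.8, 4, 1, 0, -28.7, 0, -1.9, -0.8, 4, 1, 0, -28.7, 0, -1.9, -0.8, 4, 1]
}}

```text
time: 42.75
tool_pos: [0.6205, -0.1673, 0.1617]
eef_rot: [-0.047, 2.64, 0.011]
contact_force: [-0.5, -0.8, -1.9]
opening: 0.293
gripper_force: 70.0
```

```bash
python3 - <<'E'
from h import *
st();scan(psi=182)
S=np.ascontiguousarray(grab("scene"));crop(S,230,350,160,285,4.6,"s7")
E
```

```text
t 42.75 p [ 0.6205 -0.1673  0.1617] psi -177.93 z [ 0.4805  0.0163 -0.8769] q [-0.521   0.0066  1.9742  0.3762  0.7608 -2.3493] F [-0.5473 -0.81   -1.8989] open 0.293 g 69.97108697891235
n [-0.4791 -0.0167  0.8776] tcp [ 0.6177 -0.1661  0.1595] turn [-0.03  0.09  0.06] shift [0.35 0.13 0.06]
```

View pics/s7.png

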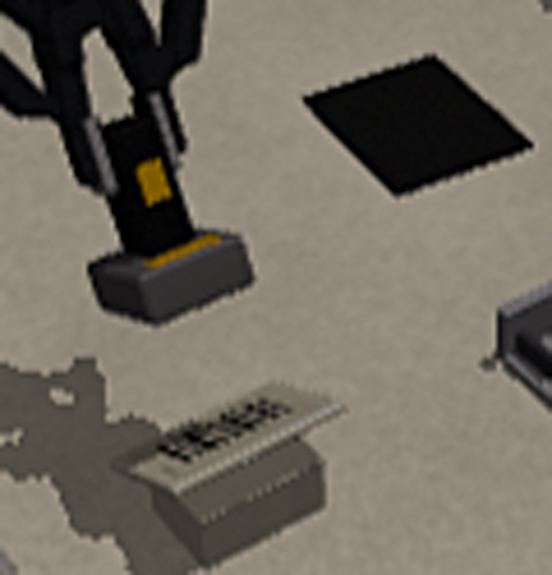

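The scanner is held square above the panel. Fine correction, then a steady hold.

>>> {"op": "play_rows", "data": {
  "series": [0, 0, 0, 0.3, 0.1, 0, 1, 0, 0, 0, 0.3, 0.1, 0, 1, 0, 0, 0, 0.3, 0.1, 0, 1, 0, 0, 0, 0.3, 0.1, 0, 1, 0, 0, 0, 0.3, 0.1, 0, 1, 0, 0, 0, 0.3, 0.1, 0, 1, 0, 0, 0, 0.3, 0.1, 0, 1, 0, 0, 0, 0.3, 0.1, 0, 1, 0, 0, 0, 0.3, 0.1, 0, 1, 0, 0, 0, 0.3, 0.1, 0, 1, 0, 0, 0, 0.3, 0.1, 0, 1, 0, 0, 0, 0.3, 0.1, 0, 1, 0, 0, 0, 0.3, 0.1, 0, 1, 0, 0, 0, 0.3, 0.1, 0, 1, 0, 0, 0, 0.3, 0.1, 0, 1, 0, 0, 0, 0.3, 0.1, 0, 1, 0, 0, 0, 0.3, 0.1, 0, 1, 0, 0, 0, 0.3, 0.1, 0, 1, 0, 0, 0, 0.3, 0.1, 0, 1, 0, 0, 0, 0.3, 0.1, 0, 1]
}}

```text
time: 44.8
tool_pos: [0.6161, -0.1664, 0.1588]
eef_rot: [-0.045, 2.64, 0.012]
contact_force: [-0.8, 1.3, -2.2]
opening: 0.293
gripper_force: 70.0
```

>>> {"op": "play_rows", "data": {
  "series": [0, 0, 0, 0, 0, 0, 1, 0, 0, 0, 0, 0, 0, 1, 0, 0, 0, 0, 0, 0, 1, 0, 0, 0, 0, 0, 0, 1, 0, 0, 0, 0, 0, 0, 1, 0, 0, 0, 0, 0, 0, 1]
}}

```text
time: 45.4
tool_pos: [0.6161, -0.1664, 0.1588]
eef_rot: [-0.045, 2.64, 0.012]
contact_force: [-0.2, -0.1, -1.7]
opening: 0.289
gripper_force: 70.0
```

```bash
python3 - <<'E'
from h import *
st();scan(psi=182);packs()
goal((.60,-.16,.2,182),(.4548,.0907,.2,182),(.4548,.0907,.0625,182))
E
```

```text
t 45.4 p [ 0.6161 -0.1664  0.1588] psi -178.03 z [ 0.4799  0.0165 -0.8772] q [-0.5238  0.0001  1.9867  0.3794  0.7568 -2.354 ] F [-0.1874 -0.0612 -1.7143] open 0.289 g 69.97200965881348
n [-0.4791 -0.0167  0.8776] tcp [ 0.6177 -0.1661  0.1595] turn [-0.01  0.05 -0.03] shift [-0.17  0.02  0.01]
pack1 [0.5297 0.2527] 178.2698657442856 0.03831718439241119 0.018219124997926415
pack2 [0.5293 0.3237] 178.504066072005 0.0365545203251303 0.01810921826265013
pack3 [ 0.4626 -0.2797] 48.17543912592524 0.07461784571150697 0.06421992707918305
pack3 [0.536  0.3956] 177.3178107961253 0.04119475469093207 0.019996425299005794
(0.6, -0.16, 0.2, 182) -> [-0.01 28.7  -0.03] [-0.59  0.69 -4.38]
(0.4548, 0.0907, 0.2, 182) -> [-0.01 28.7  -0.03] [ 11.39  26.25 -10.93]
(0.4548, 0.0907, 0.0625, 182) -> [-0.01 28.7  -0.03] [17.99 26.25  1.13]
```

Aimed to within 2 mm and held over 2 s, with the packs unmoved. Returning the scanner to the mat.

>>> {"op": "play_rows", "data": {
  "series": [0, 0, 0, 0, 0.2, -2, 1, 0, 8, 0, -0.5, 0.7, -4, 1, 0, 16, 0, -0.5, 0.7, -4.4, 1, 0, 24, 0, -0.5, 0.7, -4.4, 1, 0, 28.7, 0, -0.5, 0.7, -4.4, 1, 0, 28.7, 0, 1.5, 4, -5.4, 1, 0, 28.7, 0, 3.5, 8, -6.4, 1, 0, 28.7, 0, 5.5, 12, -7.4, 1, 0, 28.7, 0, 7.5, 16, -8.4, 1, 0, 28.7, 0, 9.5, 20, -9.4, 1, 0, 28.7, 0, 11.4, 24, -10.9, 1, 0, 28.7, 0, 11.4, 26.2, -10.9, 1, 0, 28.7, 0, 11.4, 26.2, -10.9, 1, 0, 28.7, 0, 11.4, 26.2, -10.9, 1]
}}

```text
time: 46.85
tool_pos: [0.4552, 0.0905, 0.1999]
eef_rot: [-0.056, 3.14, -0.0]
contact_force: [0.1, -0.1, -1.7]
opening: 0.291
gripper_force: 70.2
```

```bash
python3 - <<'E'
from h import *
st();goal((.4548,.0907,.08,182),(.4548,.0907,.061,182))
E
```

```text
t 46.85 p [0.4552 0.0905 0.1999] psi -177.95 z [ 0.0011 -0.0002 -1.    ] q [ 0.0262 -0.1518  1.9644 -0.0002  1.3279 -1.5804] F [ 0.0669 -0.0644 -1.7324] open 0.291 g 70.15460729598999
(0.4548, 0.0907, 0.08, 182) -> [-0.01  0.06  0.05] [ 0.05  0.03 11.99]
(0.4548, 0.0907, 0.061, 182) -> [-0.01  0.06  0.05] [ 0.05  0.03 13.89]
```

>>> {"op": "play_rows", "data": {
  "series": [0, 0, 0, 0, 0, 4, 1, 0, 0, 0, 0, 0, 8, 1, 0, 0, 0, 0, 0, 11, 1, 0, 0, 0, 0, 0, 12.5, 1, 0, 0, 0, 0, 0, 13.2, 1, 0, 0, 0, 0, 0, 13.6, 1, 0, 0, 0, 0, 0, 13.8, 1, 0, 0, 0, 0, 0, 13.9, 1, 0, 0, 0, 0, 0, 13.9, 1]
}}

```text
time: 47.75
tool_pos: [0.4556, 0.0902, 0.0614]
eef_rot: [-0.054, 3.14, 0.0]
contact_force: [-0.3, 0.3, -1.9]
opening: 0.291
gripper_force: 70.1
```

>>> {"op": "play_rows", "data": {
  "series": [0, 0, 0, 0, 0, 0.1, 1, 0, 0, 0, 0, 0, 0.1, 1, 0, 0, 0, 0, 0, 0.1, 0, 0, 0, 0, 0, 0, 0.1, -0.5, 0, 0, 0, 0, 0, 0.1, -0.5, 0, 0, 0, 0, 0, 0.1, -0.5, 0, 0, 0, 0, 0, 0.1, -0.5, 0, 0, 0, 0, 0, -3, -0.5, 0, 0, 0, 0, 0, -7, -0.5, 0, 0, 0, 0, 0, -11, -0.5, 0, 0, 0, 0, 0, -14, -0.5, 0, 0, 0, 0, -8, -14, -0.5, 0, 0, 0, 0, -16, -14, -0.5, 0, 0, 0, 0, -22, -14, -0.5, 0, 0, 0, 0, -25, -14, -0.5, 0, 0, 0, 0, -25, -14, -0.5]
}}

```text
time: 49.35
tool_pos: [0.4632, -0.1616, 0.2008]
eef_rot: [-0.054, 3.14, -0.0]
contact_force: [0.8, 0.5, 0.1]
opening: 0.755
gripper_force: 0.0
```

```bash
python3 - <<'E'
from h import *
st();packs()
T=np.ascontiguousarray(grab("top"));S=np.ascontiguousarray(grab("scene"))
r=(256,299,232,274);c,h=roi(T,*r)
m=(h[...,2]>60).astype(np.uint8)*255;m=cv2.morphologyEx(m,cv2.MORPH_OPEN,np.ones((7,7)));
n,l,s,ce=cv2.connectedComponentsWithStats(m)
print(s,[onz("top",x/4+r[0]-.4,y/4+r[2]-.4,.03) for x,y in ce])
cv2.imwrite("pics/s8.png",cv2.resize(S[130:230,270:460],(760,400),interpolation=cv2.INTER_CUBIC)[:,:,::-1])
E
```

```text
t 49.35 p [ 0.4632 -0.1616  0.2008] psi -178.03 z [ 0.0006 -0.0002 -1.    ] q [-0.4967 -0.0836  1.9009  0.0002  1.3236 -2.1019] F [0.8255 0.5346 0.1008] open 0.755 g 0.0
pack1 [0.5296 0.2528] 178.46447884542985 0.03835620854991643 0.018451976022642886
pack2 [0.5294 0.3236] 178.39468966346925 0.036511070414668355 0.01820677803061762
pack3 [ 0.4616 -0.3093] 54.112767042285725 0.054382409715529184 0.0496128413827656
pack3 [0.5358 0.3952] 177.94606433266972 0.041320315993662204 0.019616631021132553
pack3 [ 0.382  -0.1262] 153.00767617294454 0.023827458797360188 0.011221174084051367
pack3 [ 0.3863 -0.3406] 155.62652725074162 0.015800150148275204 0.007664163704196841
[[   11     0   161   168 18470]
 [    0     0    21   168  2657]
 [   45    17    90   115  7099]
 [  162    62    10   106   670]] [array([0.4481, 0.0883, 0.03  ]), array([0.4546, 0.1411, 0.03  ]), array([0.4564, 0.0917, 0.03  ]), array([0.4276, 0.0413, 0.03  ])]
```

View pics/s8.png

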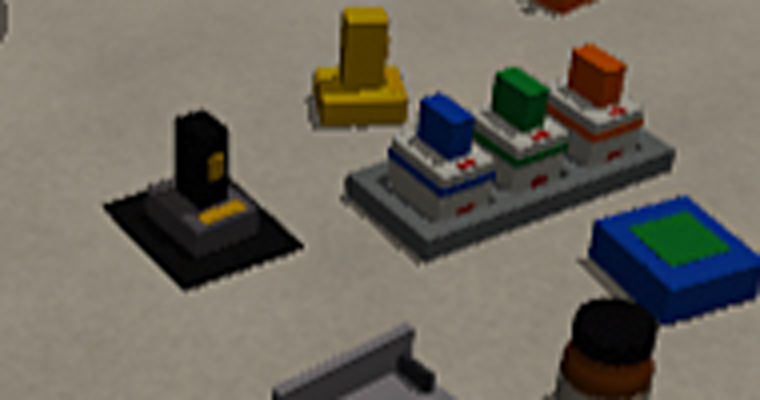

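The scanner stands upright at (0.456, 0.092), about 2 mm from the mat centre. All three packs are seated and the arm is clear.

```bash
python3 -c "
from bench import *
print(finish_job())"
```

```text
the job is handed in; nothing more can be done
None
```

The job is handed in, with no verdict returned: all three packs had both buttons pressed home on the plate and sit within about 2.5 mm of their pocket centres, the barcode was aimed at within about 2 mm for over two seconds, and the scanner is back upright on the middle of its mat.

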